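# Gauge the sample boards and set the 10 mm one in the viewing stand

### The arm

A 7-joint arm with a two-finger parallel gripper is mounted at the origin on the work surface. World frame = base frame: x ahead of the robot, y to its left, z up, the work surface at z = 0. Lengths are in m, angles in degrees, forces in N, time in s.
With the tool pointing down it reaches from about 0.4 to 0.875 m from the base axis. Payload 4.4 kg.
Tool frame: the origin (TCP) lies at the very end of the fingers, on their centre line; the grasp point (between the pads) lies 19 mm behind it; z points along the fingers, x is the direction in which the jaws open and shut, and the axes are right-handed (so a half turn about z gives the same grasp; the last joint's range is limited). The gripper opens to 85 mm and grips with 20 to 120 N. Pads are 22 mm wide; open, the fingers measure 114 mm over their backs; the gripper's body (76 mm by 85 mm) begins 54 mm behind the grasp point. The pads swing forward as they close: fully open they stand 13 mm farther back than shut.
Start: joints at [71.86, 36.005, 2.206, 86.941, -1.547, 57.084, -1.146], TCP at [0.161, -0.63, 0.198] pointing down, gripper open.
Joint ranges: [-175.42, 175.42], [-21.48, 121.26], [-71.46, 75.88], [10.55, 141.38], [-63.04, 243.04], [13.31, 113.54], [-168.57, 168.57]. Speed limits (degrees/s): [147.25, 147.25, 180, 180, 180, 180, 180].

### API

Orientations are given as [roll, pitch, yaw] about the fixed x, y, z axes, in that order (R = Rz(yaw) Ry(pitch) Rx(roll)).
In Python, from cell import get_state, grab_frame, finish_job gives the robot as it stands.
- The arm moves only by the tool carry_out, never from a script. Its argument "commands" is a list of rows, each an object of numbers: "dx", "dy", "dz": the shift along the world's x, y, z in mm; "wx", "wy", "wz": the turn, a rotation vector about the world's x, y, z in rad; "fingers": the closure, from -1 (fully open) to 1 (shut). A call has 1 to 12 rows; each row shifts and turns the pose as measured when the row begins; what a row does not reach is not made up. A row lasts 1/12 s, in which the tool goes at most 41.7 mm and 7.16 degrees, less where a joint would pass 70% of its speed; a pose out of reach is approached as far as the arm can. A call with a gripper value outside its range is refused whole. The fingers move at their own pace and stop on an object; "newtons" is the grip in N (left out, the last holds). Time passes only in rows, so rows that do not move let the fingers close. It gives the time, the measured TCP pose, the force and the opening at its end, in the units of the state.
- get_state(): the state, without advancing time (a new reading comes with each control period).
- grab_frame(name): name is "scene" or "side" or "wrist"; returns a dict with "image" (400x640x3 uint8, blue, green, red), "camera_matrix" (3x3 intrinsics, pixels), "rvec" (rotation vector, rad) and "tvec" (3), from world to camera coordinates, as OpenCV has them. Camera axes: x right, y down, z forward; pixel columns grow to the right and rows downward; lengths in m; the calibration is good to about 2 mm. A picture is of the moment at which its call begins. There is no depth.
- finish_job(): hands the job in, once; it reports no verdict.
The state is a dict: "t": time; "joint_positions": joint angles; "qvel": joint speeds; "joint_torque": joint torques, N m; "tcp_pos": TCP position; "eef_rot": TCP orientation; "wrist_force": force on the tool from outside, world axes, zero at the start; "moment": the same for the moment, N m; "grip_width": opening from 0.0 (shut) to 1.0 (fully open).
Only numpy, scipy, OpenCV 4.12 (cv2) and the standard library are available. Lean on these libraries where they do the work, as an engineer would, in place of code of your own. Each camera call takes 0.05 s, during which the arm holds its last target. There are 200 camera calls.

### The job

Three paint sample boards of 10, 14 and 17 mm stand in the rack: pinch them one after another with the gripper and read the finger opening to find the 10 mm board. Stand that one in the groove of the aluminium stand, down on the groove's floor, then push it along the groove until it has pushed the end stop's feeler pin in flush and bears on the black stop with a light but definite push of about 8 N (never 15 N or more), without ramming the stand, and let go there. Leave the other two boards standing in the rack and everything else where it is.

Things in the scene. Friction and masses are not known exactly. Their poses are not given: they have to be found in the camera images.
- rack_floor (a point): the fixed grey plastic rack, 136 mm (x) by 196 mm (y), three equal slots 72 mm apart along its y (at y = -72, 0, +72 mm), each 21 mm wide in y, 120 mm long in x, 28 mm deep. This point is the middle of the slots' floor, 8 mm above the bench; the slot walls end 28 mm above it, the boards 100 mm above it. z is up.
- board_a_mid (a point): centre (half-way up) of a sample board standing on edge in a rack slot: 90 mm wide (its x), 100 mm tall (its z), about 0.09 kg, grey faces and wood edges. Its thickness (its y) is 10, 14 or 17 mm, one board of each; which board has which thickness is not told, and any may stand in any slot.
- board_b_mid (a point): centre (half-way up) of a sample board standing on edge in a rack slot: 90 mm wide (its x), 100 mm tall (its z), about 0.09 kg, grey faces and wood edges. Its thickness (its y) is 10, 14 or 17 mm, one board of each; which board has which thickness is not told, and any may stand in any slot.
- board_c_mid (a point): centre (half-way up) of a sample board standing on edge in a rack slot: 90 mm wide (its x), 100 mm tall (its z), about 0.09 kg, grey faces and wood edges. Its thickness (its y) is 10, 14 or 17 mm, one board of each; which board has which thickness is not told, and any may stand in any slot.
- groove (a point): middle of the groove's floor of the fixed aluminium stand, 12 mm above the bench; base 220 (x) x 90 (y) mm. The groove runs along x for 200 mm, open above and at both ends, 12 mm wide in y, 25 mm deep (walls 12 mm thick): the 10 mm board has 1 mm play a side and stands with its x along it, either way round. z is up. Hard metal: a board landing at 20 mm/s knocks with nearly 40 N, too hard; land slowly.
- pin (a joint): travel in m of the steel feeler pin (6 x 8 mm) in the end stop: 0 as it starts, 8 mm out of the stop's face and 30 mm above the groove's floor; 0.008 when flush. It slides in with 2.5 N and stays. The stop, a black steel block in the groove's +x part, 11 mm wide, 51 mm tall, is clamped with its face 35 to 65 mm from the groove's middle; where is not measured. Over 15 N on it is too hard.
- stick: Wooden stirring stick, 160 x 22 x 5 mm, lying along its x between rack and stand. A bystander; origin at the centre of its underside.
- canlid: White-painted can lid, 94 mm across, 6 mm high, lying flat near the robot. A bystander; origin at the centre of its underside.
- cup: Clear mixing cup, 80 mm across, 90 mm high, towards the far edge. A bystander; origin at the centre of its underside.
- toner: White bottle, 66 mm across, 150 mm high, towards the far edge. A bystander; origin at the centre of its underside.
- spray: Metal can, 64 mm across, 190 mm high, towards the far edge. A bystander; origin at the centre of its underside.
- tin: Steel tin, 100 mm across, 110 mm high, towards the far edge. A bystander; origin at the centre of its underside.
Things that resemble listed ones, but are neither listed nor needed, are in the scene too. What is shaped like the part that bears board_a_mid but green or orange is not meant.

How it is judged (in metres and radians):
On the way, in this order (a step that is already met when the one before it is completed fails the run):
1. a board has been lifted out of its rack slot, clear of the slot walls (z of any of board_a_mid, board_b_mid, board_c_mid in the frame of rack_floor above 0.08 m), for 0.1 s.
2. a board stands in the groove, down on its floor (only the 10 mm one fits) (((z of board_a_mid in the frame of groove between 0.046 and 0.0535 m and y of board_a_mid in the frame of groove between -0.006 and 0.006 m and angle between the x axis of board_a_mid and the x axis of groove, either way round below 0.06 rad and angle between board_a_mid's own z axis and vertical below 0.12 rad) or (z of board_b_mid in the frame of groove between 0.046 and 0.0535 m and y of board_b_mid in the frame of groove between -0.006 and 0.006 m and angle between the x axis of board_b_mid and the x axis of groove, either way round below 0.06 rad and angle between board_b_mid's own z axis and vertical below 0.12 rad) or (z of board_c_mid in the frame of groove between 0.046 and 0.0535 m and y of board_c_mid in the frame of groove between -0.006 and 0.006 m and angle between the x axis of board_c_mid and the x axis of groove, either way round below 0.06 rad and angle between board_c_mid's own z axis and vertical below 0.12 rad))), for 0.1 s.
3. it is pressed along the groove against the stop with more than 5 N while down in the groove, its pin in (((z of board_a_mid in the frame of groove between 0.046 and 0.0535 m and y of board_a_mid in the frame of groove between -0.006 and 0.006 m and angle between the x axis of board_a_mid and the x axis of groove, either way round below 0.06 rad and angle between board_a_mid's own z axis and vertical below 0.12 rad and contact force between board_a and stop above 5 N and value of joint pin above 0.0068 m) or (z of board_b_mid in the frame of groove between 0.046 and 0.0535 m and y of board_b_mid in the frame of groove between -0.006 and 0.006 m and angle between the x axis of board_b_mid and the x axis of groove, either way round below 0.06 rad and angle between board_b_mid's own z axis and vertical below 0.12 rad and contact force between board_b and stop above 5 N and value of joint pin above 0.0068 m) or (z of board_c_mid in the frame of groove between 0.046 and 0.0535 m and y of board_c_mid in the frame of groove between -0.006 and 0.006 m and angle between the x axis of board_c_mid and the x axis of groove, either way round below 0.06 rad and angle between board_c_mid's own z axis and vertical below 0.12 rad and contact force between board_c and stop above 5 N and value of joint pin above 0.0068 m))), for 0.2 s.
At the end, for the whole second after the job is handed in: The 10 mm board stands in the groove: upright and lengthwise within 0.12 and 0.06 rad, within 3.5 mm of its floor, -16 to 26 mm from its middle along x, at rest; the pin is in by over 6.8 mm; the other two stand in the rack, moved under 20 mm, leaning under 0.35 rad (((z of board_a_mid in the frame of groove between 0.046 and 0.0535 m and y of board_a_mid in the frame of groove between -0.006 and 0.006 m and angle between the x axis of board_a_mid and the x axis of groove, either way round below 0.06 rad and angle between board_a_mid's own z axis and vertical below 0.12 rad and value of joint pin above 0.0068 m and x of board_a_mid in the frame of groove between -0.016 and 0.026 m and linear speed of board_a below 0.02 m/s and z of each of board_b_mid, board_c_mid in the frame of rack_floor below 0.058 m and angle between each of board_b_mid, board_c_mid's own z axis and vertical below 0.35 rad and distance of each of board_b_mid, board_c_mid from where it was at the start of the episode below 0.02 m) or (z of board_b_mid in the frame of groove between 0.046 and 0.0535 m and y of board_b_mid in the frame of groove between -0.006 and 0.006 m and angle between the x axis of board_b_mid and the x axis of groove, either way round below 0.06 rad and angle between board_b_mid's own z axis and vertical below 0.12 rad and value of joint pin above 0.0068 m and x of board_b_mid in the frame of groove between -0.016 and 0.026 m and linear speed of board_b below 0.02 m/s and z of each of board_a_mid, board_c_mid in the frame of rack_floor below 0.058 m and angle between each of board_a_mid, board_c_mid's own z axis and vertical below 0.35 rad and distance of each of board_a_mid, board_c_mid from where it was at the start of the episode below 0.02 m) or (z of board_c_mid in the frame of groove between 0.046 and 0.0535 m and y of board_c_mid in the frame of groove between -0.006 and 0.006 m and angle between the x axis of board_c_mid and the x axis of groove, either way round below 0.06 rad and angle between board_c_mid's own z axis and vertical below 0.12 rad and value of joint pin above 0.0068 m and x of board_c_mid in the frame of groove between -0.016 and 0.026 m and linear speed of board_c below 0.02 m/s and z of each of board_a_mid, board_b_mid in the frame of rack_floor below 0.058 m and angle between each of board_a_mid, board_b_mid's own z axis and vertical below 0.35 rad and distance of each of board_a_mid, board_b_mid from where it was at the start of the episode below 0.02 m))); the robot touches nothing.
It fails at once if the stop is rammed: more than 15 N between a board and the stop with its pin (contact force between any of board_a, board_b, board_c and stop above 15 N).
It fails at once if the stand is rammed: more than 40 N between a board and the stand (contact force between any of board_a, board_b, board_c and stand above 40 N).
It fails at once if two boards are out of the rack at once (z of each of board_a_mid, board_b_mid in the frame of rack_floor above 0.08 m or z of each of board_b_mid, board_c_mid in the frame of rack_floor above 0.08 m or z of each of board_a_mid, board_c_mid in the frame of rack_floor above 0.08 m).
It fails at once if a board is knocked over (angle between any of board_a_mid, board_b_mid, board_c_mid's own z axis and vertical above 0.6 rad).
It fails at once if a bystander is shifted by more than 30 mm (distance of any of stick, canlid, cup, toner, spray, tin from where it was at the start of the episode above 0.03 m).
It also fails if it takes over 69 s, if anything falls off the work surface, if the arm or the gripper's body presses on something with over 40 N, if the wrist force passes 120 N, or if a joint passes its speed limit or range.

## Working session

There is one attempt and no reset: what is moved stays moved. The work goes in short steps, Python scripts to look and compute and a tool call to move; the robot and the scene stay as the last step left them, time stands still between calls to the robot, and variables do not carry over. Pictures are saved under pics/ and viewed, about 8 in all and at most 12, crops included, and the job is handed in when it is done.

Besides the shell and the picture viewer there is one more tool, called after "Emit:" as name(argument=value, ...) on one line, values as JSON. carry_out: Moves the arm, as the interface text tells. Its arguments: {"type":"object","properties":{"commands":{"type":"array","items":{"type":"object","properties":{"dx":{"type":"number"},"dy":{"type":"number"},"dz":{"type":"number"},"wx":{"type":"number"},"wy":{"type":"number"},"wz":{"type":"number"},"fingers":{"type":"number"}}}},"newtons":{"type":"number"}},"required":["commands"]}

```bash
mkdir -p pics
cat > h.py <<'E'
import numpy as np, cv2
from cell import get_state, grab_frame, finish_job
def grab(n,save=None):
    f=grab_frame(n)
    if save: cv2.imwrite('pics/'+save,f['image'])
    np.savez('last_%s.npz'%n,**{k:np.asarray(v) for k,v in f.items()})
    return f
def last(n): return dict(np.load('last_%s.npz'%n))
def ray(f,uv):
    K=np.array(f['camera_matrix'],float);R=cv2.Rodrigues(np.array(f['rvec'],float))[0];t=np.array(f['tvec'],float).ravel()
    return -R.T@t, R.T@np.linalg.inv(K)@np.array([uv[0],uv[1],1.])
def onz(f,uv,z):
    c,d=ray(f,uv); return c+d*(z-c[2])/d[2]
def proj(f,P):
    return cv2.projectPoints(np.array(P,float).reshape(-1,3),np.array(f['rvec'],float),np.array(f['tvec'],float),np.array(f['camera_matrix'],float),None)[0].reshape(-1,2)
E
python3 - <<'E'
from h import *
print(get_state())
for n in('scene','side'):
    f=grab(n,n+'0.png'); print(n,ray(f,(320,200)),f['camera_matrix'])
E
```

```text
{'t': 0.0, 'joint_positions': array([71.85849696, 36.05704595,  2.20213341, 86.99806198, -1.5481916 ,
       57.0832858 , -1.14703829]), 'qvel': array([-0.09229236,  0.02810086,  0.06031835, -0.0024328 , -0.00404119,
       -0.0865876 , -0.0823909 ]), 'joint_torque': array([-3.63672689e-04, -5.63413882e+01,  1.22676082e+00, -1.93448049e+01,
        1.12060021e-02,  1.04772786e-02, -3.97123102e-06]), 'tcp_pos': array([ 0.16119764, -0.6289689 ,  0.19669864]), 'eef_rot': array([ 1.79999879e+02,  1.08743967e-01, -7.56300365e+01]), 'wrist_force': array([-0.058197  , -0.65113118,  0.68498888]), 'moment': array([-0.03597988,  0.01828493, -0.05247976]), 'grip_width': 1.0028880693309163}
scene (array([ 1.48393257, -0.17197069,  0.8695278 ]), array([-0.72648576,  0.21723915, -0.65200552])) [[512.8770663    0.         316.0503095 ]
 [  0.         512.8770663  197.37013468]
 [  0.           0.           1.        ]]
side (array([0.26504948, 0.58203238, 0.68646591]), array([ 0.38495007, -0.58407013, -0.71469307])) [[365.99916654   0.         319.17427249]
 [  0.         365.99916654 203.76057021]
 [  0.           0.           1.        ]]
```

View pics/scene0.png

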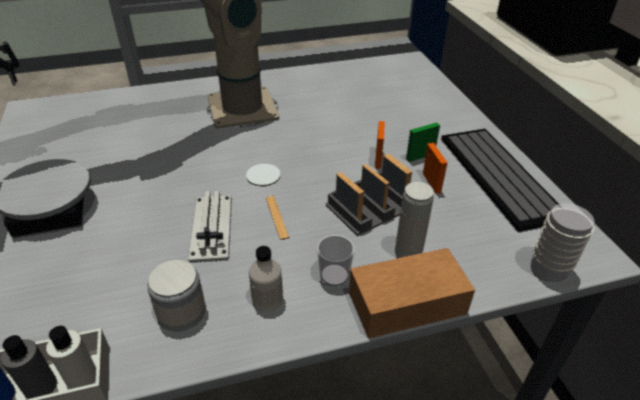

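View pics/side0.png

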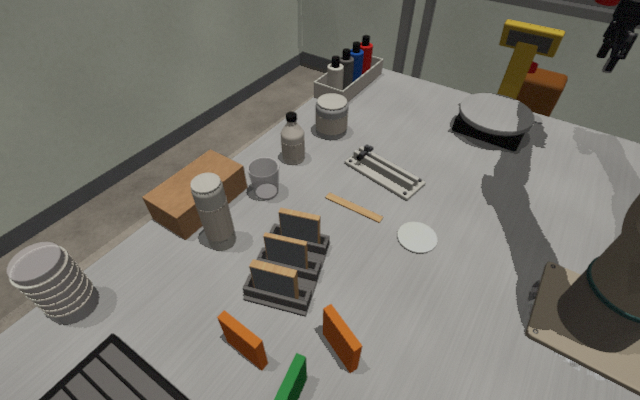

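The scene view shows the rack with three grey, wood-edged boards at (350,190), (375,183) and (397,168). The orange blocks at (381,145) and (434,168) and the green one at (423,142) are decoys. The stand is at (212,225) with its black stop near (210,238). In the side view the boards are at (273,285), (285,253) and (298,228), and the stand is at (385,170).

Run:
```python
from h import *
rois={'scene':(325,150,425,235),'side':(235,200,340,310)}
for n,(x0,y0,x1,y1) in rois.items():
    f=last(n); hsv=cv2.cvtColor(f['image'],cv2.COLOR_BGR2HSV)
    m=cv2.inRange(hsv,(8,80,90),(22,255,255)); k=np.zeros_like(m);k[y0:y1,x0:x1]=255;m&=k
    for c in cv2.findContours(m,cv2.RETR_EXTERNAL,cv2.CHAIN_APPROX_NONE)[0]:
        if cv2.contourArea(c)<20: continue
        r=cv2.minAreaRect(c);b=cv2.boxPoints(r);d=sorted([(np.hypot(*(b[i]-b[(i+1)%4])),i) for i in range(4)])
        i=d[0][1]; j=(i+2)%4
        e1=(b[i]+b[(i+1)%4])/2;e2=(b[j]+b[(j+1)%4])/2
        p,q=onz(f,e1,.108),onz(f,e2,.108)
        M=cv2.moments(c);g=onz(f,(M['m10']/M['m00'],M['m01']/M['m00']),.108)
        v=q-p
        print(n,r[0],'cen',g[:2].round(4),'len',np.hypot(*v[:2]).round(3),'ang',(np.degrees(np.arctan2(v[1],v[0]))%180).round(1),cv2.contourArea(c))
c1=cv2.resize(last('scene')['image'][180:270,160:260],None,fx=5,fy=5,interpolation=cv2.INTER_CUBIC)
c2=cv2.resize(last('scene')['image'][145:235,320:420],None,fx=3,fy=5,interpolation=cv2.INTER_CUBIC)
cv2.imwrite('pics/c1.png',np.hstack([c1,c2])[:, :800])
f=last('scene')
for uv in [(194,258),(229,258),(208,192),(231,195)]: print(uv,onz(f,uv,.012))
```

```text
scene (349.9294128417969, 182.58236694335938) cen [0.5956 0.168 ] len 0.092 ang 18.5 143.0
scene (375.69512939453125, 173.756103515625) cen [0.5793 0.239 ] len 0.092 ang 18.5 98.5
scene (397.4400329589844, 163.5800018310547) cen [0.5537 0.3062] len 0.096 ang 18.4 142.0
side (329.0, 306.5) cen [0.4203 0.3153] len 0.021 ang 34.0 37.0
side (273.09649658203125, 268.12481689453125) cen [0.5496 0.3069] len 0.091 ang 17.5 350.5
side (285.08154296875, 238.62722778320312) cen [0.5737 0.2385] len 0.089 ang 18.8 169.5
side (299.6636962890625, 214.0442352294922) cen [0.5898 0.1688] len 0.093 ang 14.3 177.0
(194, 258) [ 0.64556653 -0.21685082  0.012     ]
(229, 258) [ 0.66676947 -0.14068489  0.012     ]
(208, 192) [ 0.41971896 -0.15881455  0.012     ]
(231, 195) [ 0.44779237 -0.102923    0.012     ]
```

View pics/c1.png

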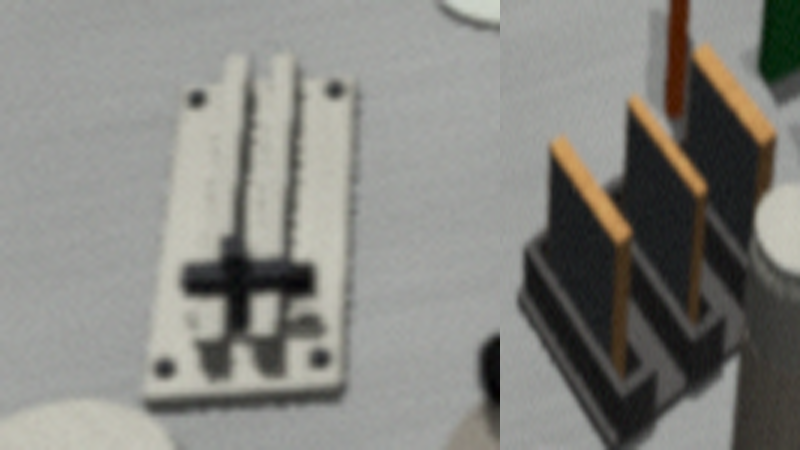

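Emit:
carry_out(commands=[{"dx":20,"dy":35,"dz":9},{"dx":20,"dy":35,"dz":9},{"dx":20,"dy":35,"dz":9},{"dx":20,"dy":35,"dz":9},{"dx":20,"dy":35,"dz":9},{"dx":20,"dy":35,"dz":9},{"dx":20,"dy":35,"dz":9},{"dx":20,"dy":35,"dz":9},{"dx":20,"dy":35,"dz":9},{"dx":20,"dy":35,"dz":9},{"dx":20,"dy":35,"dz":9},{"dx":20,"dy":35,"dz":9}])

```text
invalid input at $.commands[0]: expected keys dx, dy, dz, wx, wy, wz, fingers
```

Run:
```python
from h import *
f=grab('wrist','w1.png'); s=get_state(); print(s['t'],s['tcp_pos'],s['eef_rot'],s['wrist_force'],s['joint_positions'])
print(ray(f,(320,200)),onz(f,(320,200),.012), proj(f,[[.55,-.155,.012],[.59,.17,.1]]))
```

```text
0.15 [ 0.16120089 -0.62913842  0.19689546] [ 1.79998343e+02  8.50572910e-02 -7.56298896e+01] [ 0.06173094 -0.52079955  0.62892257] [71.86063594 36.04658821  2.2028827  86.98403098 -1.54550141 57.08412749
 -1.1459271 ]
(array([ 0.22764198, -0.61240884,  0.37213035]), array([-0.25842067, -0.07489001, -0.96317819])) [ 0.13101902 -0.64041006  0.012     ] [[ -162.41106509  -470.73324902]
 [-1444.57952738 -1379.95267274]]
```

View pics/w1.png

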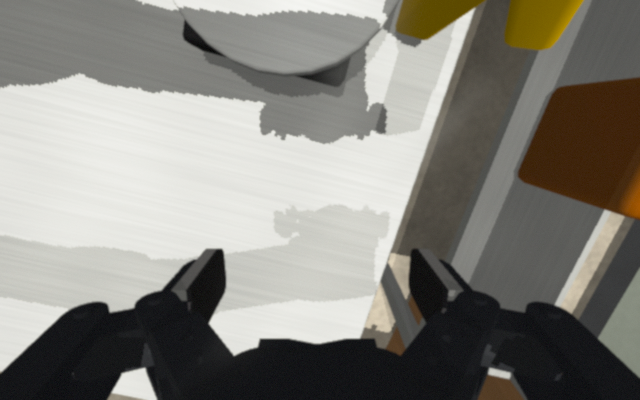

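The picture shows only bench and fingers, because the move was refused: every row needs all the keys. I'm sending it again.

Emit:
carry_out(commands=[{"dx":25,"dy":31,"dz":9,"wx":0,"wy":0,"wz":0,"fingers":-0.2},{"dx":25,"dy":31,"dz":9,"wx":0,"wy":0,"wz":0,"fingers":-0.2},{"dx":25,"dy":31,"dz":9,"wx":0,"wy":0,"wz":0,"fingers":-0.2},{"dx":25,"dy":31,"dz":9,"wx":0,"wy":0,"wz":0,"fingers":-0.2},{"dx":25,"dy":31,"dz":9,"wx":0,"wy":0,"wz":0,"fingers":-0.2},{"dx":25,"dy":31,"dz":9,"wx":0,"wy":0,"wz":0,"fingers":-0.2},{"dx":25,"dy":31,"dz":9,"wx":0,"wy":0,"wz":0,"fingers":-0.2},{"dx":25,"dy":31,"dz":9,"wx":0,"wy":0,"wz":0,"fingers":-0.2},{"dx":25,"dy":31,"dz":9,"wx":0,"wy":0,"wz":0,"fingers":-0.2},{"dx":25,"dy":31,"dz":9,"wx":0,"wy":0,"wz":0,"fingers":-0.2},{"dx":25,"dy":31,"dz":9,"wx":0,"wy":0,"wz":0,"fingers":-0.2},{"dx":25,"dy":31,"dz":9,"wx":0,"wy":0,"wz":0,"fingers":-0.2}])

```text
t: 1.15
tcp_pos: [0.4524, -0.2499, 0.3017]
eef_rot: [179.4, 0.4, -76.8]
wrist_force: [0.5, -0.5, 0.4]
grip_width: 0.6
```

Emit:
carry_out(commands=[{"dx":25,"dy":31,"dz":5,"wx":0,"wy":0,"wz":0,"fingers":-0.2},{"dx":25,"dy":31,"dz":5,"wx":0,"wy":0,"wz":0,"fingers":-0.2},{"dx":25,"dy":31,"dz":5,"wx":0,"wy":0,"wz":0,"fingers":-0.2},{"dx":10,"dy":20,"dz":5,"wx":0,"wy":0,"wz":0.035,"fingers":-0.2},{"dx":0,"dy":0,"dz":0,"wx":0,"wy":0,"wz":0.035,"fingers":-0.2}])

```text
t: 1.57
tcp_pos: [0.5452, -0.1209, 0.324]
eef_rot: [179.8, 0.6, -72.0]
wrist_force: [-0.3, 0.7, -0.4]
grip_width: 0.605
```

Run:
```python
from h import *
f=grab('wrist','w2.png'); s=get_state(); print(s['t'],s['tcp_pos'],s['eef_rot'],s['wrist_force'],s['moment'],s['joint_positions'],s['grip_width'])
```

```text
1.6167 [ 0.54424391 -0.12266813  0.32345661] [179.70900592   0.53196243 -71.93425998] [ 0.6038366  -0.19743345 -0.54518052] [-0.02877561 -0.01722066  0.0338352 ] [ 13.91760786  21.96471435  -5.68003239  90.78726794   1.91866052
  67.85619391 -64.02587831] 0.599561606673285
```

View pics/w2.png

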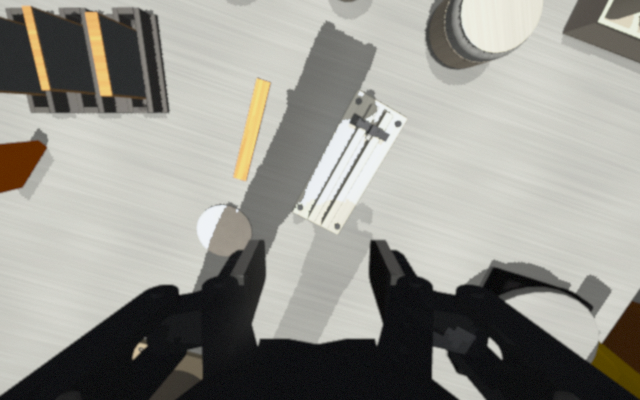

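The wrist view shows the stand with its screw holes near (360,100), (398,124), (301,208) and (336,226). The stop clamp is at (370,127) on the far end, and two boards are in view at upper left.

Run:
```python
from h import *
f=last('wrist'); g=cv2.cvtColor(f['image'],cv2.COLOR_BGR2GRAY).astype(float)
P=[]
for u,v in [(360,100),(398,124),(301,208),(336,226)]:
    w=g[v-6:v+7,u-6:u+7]; W=np.clip(np.percentile(w,40)-25-w,0,None); yy,xx=np.mgrid[v-6:v+7,u-6:u+7]
    # keep component near min
    n,l=cv2.connectedComponents((W>0).astype(np.uint8)); W*=(l==l[np.unravel_index(W.argmax(),W.shape)])
    c=((W*xx).sum()/W.sum(),(W*yy).sum()/W.sum()); p=onz(f,c,.012); P.append(p); print(np.round(c,1),p.round(4),(W>0).sum())
P=np.array(P)[:,:2]; c=P.mean(0); print('centre',c)
for a,b in((2,0),(3,1)): d=P[b]-P[a]; print(np.hypot(*d),np.degrees(np.arctan2(d[1],d[0])))
for a,b in((1,0),(3,2)): d=P[b]-P[a]; print(np.hypot(*d),np.degrees(np.arctan2(d[1],d[0])))
cv2.imwrite('pics/c2.png',cv2.resize(f['image'][80:245,285:420],None,fx=4,fy=3.6,interpolation=cv2.INTER_CUBIC))
```

```text
[358.3 100.8] [ 0.6457 -0.1506  0.012 ] 36
[397.6 123.4] [ 0.6333 -0.219   0.012 ] 36
[298.7 206. ] [ 0.4598 -0.1141  0.012 ] 49
[336.8 225.8] [ 0.4466 -0.1852  0.012 ] 33
centre [ 0.54636699 -0.16720111]
0.18946973404480852 -11.113903542167172
0.18977273868994332 -10.245089563120551
0.06949757481532909 79.71164561264807
0.07237148371601673 79.45623151430468
```

View pics/c2.png

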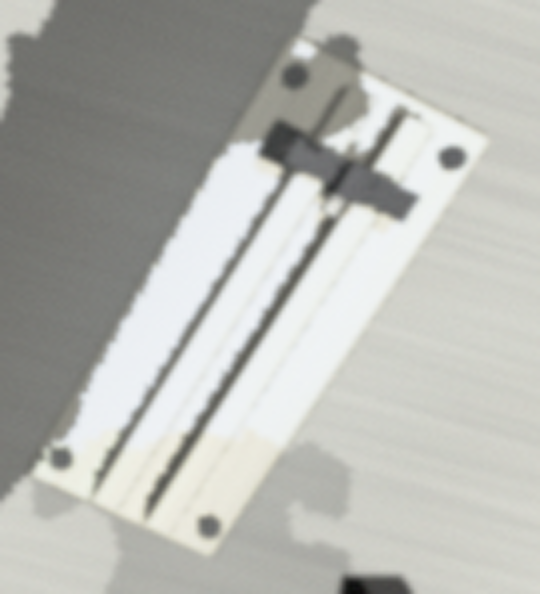

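The crop shows the four holes cleanly, with the groove between two dark lines and the clamp at the far end. That puts the groove's middle at about (0.546,-0.168), yaw −10.3°. Next I go to the nearest board, C.

Emit:
carry_out(commands=[{"dx":6,"dy":36,"dz":-16,"wx":0,"wy":0,"wz":0,"fingers":-0.2},{"dx":6,"dy":36,"dz":-16,"wx":0,"wy":0,"wz":0,"fingers":-0.2},{"dx":6,"dy":36,"dz":-16,"wx":0,"wy":0,"wz":0,"fingers":-0.2},{"dx":6,"dy":36,"dz":-16,"wx":0,"wy":0,"wz":0,"fingers":-0.2},{"dx":6,"dy":36,"dz":-16,"wx":0,"wy":0,"wz":0,"fingers":-0.2},{"dx":6,"dy":36,"dz":-16,"wx":0,"wy":0,"wz":0,"fingers":-0.2},{"dx":6,"dy":36,"dz":-16,"wx":0,"wy":0,"wz":0,"fingers":-0.2},{"dx":6,"dy":36,"dz":-16,"wx":0,"wy":0,"wz":0,"fingers":-0.2},{"dx":0,"dy":0,"dz":0,"wx":0,"wy":0,"wz":0,"fingers":-0.2}])

```text
t: 2.37
tcp_pos: [0.5892, 0.1599, 0.1899]
eef_rot: [179.5, -0.1, -73.6]
wrist_force: [-0.9, 0.9, -0.5]
grip_width: 0.599
```

Run:
```python
from h import *
f=grab('wrist','w3.png'); s=get_state(); print(s['t'],s['tcp_pos'],s['eef_rot'])
hsv=cv2.cvtColor(f['image'],cv2.COLOR_BGR2HSV)
m=cv2.inRange(hsv,(8,60,90),(24,255,255))
for c in cv2.findContours(m,cv2.RETR_EXTERNAL,cv2.CHAIN_APPROX_NONE)[0]:
    if cv2.contourArea(c)<150: continue
    r=cv2.minAreaRect(c);b=cv2.boxPoints(r)
    Q=np.array([onz(f,x,.108)[:2] for x in b]); e=[Q[1]-Q[0],Q[2]-Q[1]]; L=[np.hypot(*x) for x in e]; i=int(np.argmax(L))
    print(np.round(r[0]),'cen',Q.mean(0).round(4),'L',np.round(L,4),'ang',np.degrees(np.arctan2(e[i][1],e[i][0]))%180)
```

```text
2.4167 [0.58960833 0.15531742 0.19088721] [179.46607155  -0.28493057 -73.74025695]
[138. 291.] cen [0.4498 0.2962] L [0.1048 0.0167] ang 149.19126512433678
[438. 227.] cen [0.5896 0.0487] L [0.0978 0.0161] ang 179.99593443793486
[311. 183.] cen [0.596  0.1672] L [0.0146 0.0949] ang 19.23685337933651
[152. 182.] cen [0.5582 0.2974] L [0.0471 0.0943] ang 9.477226178739642
[227. 177.] cen [0.5806 0.2374] L [0.0945 0.0284] ang 5.986053993629451
[ 48. 171.] cen [0.5437 0.3826] L [0.0779 0.0907] ang 5.26900050429694
```

Emit:
carry_out(commands=[{"dx":5,"dy":12,"dz":0,"wx":0.007,"wy":-0.007,"wz":0.04,"fingers":-0.2},{"dx":0,"dy":0,"dz":-32,"wx":0,"wy":0,"wz":0,"fingers":-0.2},{"dx":0,"dy":0,"dz":-32,"wx":0,"wy":0,"wz":0,"fingers":-0.2},{"dx":0,"dy":0,"dz":-32,"wx":0,"wy":0,"wz":0,"fingers":-0.2},{"dx":0,"dy":0,"dz":-28,"wx":0,"wy":0,"wz":0,"fingers":-0.2},{"dx":0,"dy":0,"dz":0,"wx":0,"wy":0,"wz":0,"fingers":-0.2}])

```text
t: 2.92
tcp_pos: [0.6012, 0.1606, 0.0674]
eef_rot: [-179.3, -0.3, -71.5]
wrist_force: [-1.0, -0.6, -0.6]
grip_width: 0.6
```

Emit:
carry_out(commands=[{"dx":-5,"dy":6,"dz":0,"wx":0,"wy":0,"wz":0,"fingers":-0.2},{"dx":0,"dy":0,"dz":0,"wx":0,"wy":0,"wz":0,"fingers":-0.2}])

```text
t: 3.08
tcp_pos: [0.5968, 0.1644, 0.0682]
eef_rot: [-179.3, -0.3, -71.7]
wrist_force: [-0.1, 1.3, 0.1]
grip_width: 0.6
```

Emit:
carry_out(commands=[{"dx":0,"dy":0,"dz":0,"wx":0,"wy":0,"wz":0,"fingers":0.2},{"dx":0,"dy":0,"dz":0,"wx":0,"wy":0,"wz":0,"fingers":0.5},{"dx":0,"dy":0,"dz":0,"wx":0,"wy":0,"wz":0,"fingers":0.6},{"dx":0,"dy":0,"dz":0,"wx":0,"wy":0,"wz":0,"fingers":0.8},{"dx":0,"dy":0,"dz":0,"wx":0,"wy":0,"wz":0,"fingers":1},{"dx":0,"dy":0,"dz":0,"wx":0,"wy":0,"wz":0,"fingers":1},{"dx":0,"dy":0,"dz":0,"wx":0,"wy":0,"wz":0,"fingers":1}], newtons=20)

```text
t: 3.67
tcp_pos: [0.6029, 0.1655, 0.0774]
eef_rot: [-178.5, -0.4, -71.7]
wrist_force: [0.3, 0.0, 0.3]
grip_width: -0.001
```

Run:
```python
from h import *
f=grab('wrist'); g=grab('scene'); s=get_state(); print(s)
h=grab('side')
a=cv2.resize(f['image'],(400,250)); b=cv2.resize(g['image'][120:240,300:460],(400,300)); c=cv2.resize(h['image'][190:310,230:390],(400,300))
cv2.imwrite('pics/m1.png',np.hstack([np.vstack([b,c]),np.vstack([a,np.zeros((350,400,3),np.uint8)])]))
```

```text
{'t': 3.7667, 'joint_positions': array([-14.25537856,  41.57640164,  -6.3490438 ,  98.76373205,
         7.42560411,  38.54791615, -96.4572326 ]), 'qvel': array([-0.0028732 ,  0.31570207,  0.0025878 ,  0.31272354, -0.15740701,
       -0.07769072, -0.00260567]), 'joint_torque': array([ 1.20321460e-02, -5.67869174e+01, -8.67549721e-01, -1.49101800e+01,
        3.75415175e-02, -1.17041592e-01,  7.23247413e-04]), 'tcp_pos': array([0.6027623 , 0.16543197, 0.07716224]), 'eef_rot': array([-178.47778166,   -0.39243523,  -71.74598769]), 'wrist_force': array([ 1.11405088, -0.70281347, -0.51507696]), 'moment': array([-0.01286021,  0.05565518,  0.03747708]), 'grip_width': 0.002963353079750764}
```

View pics/m1.png

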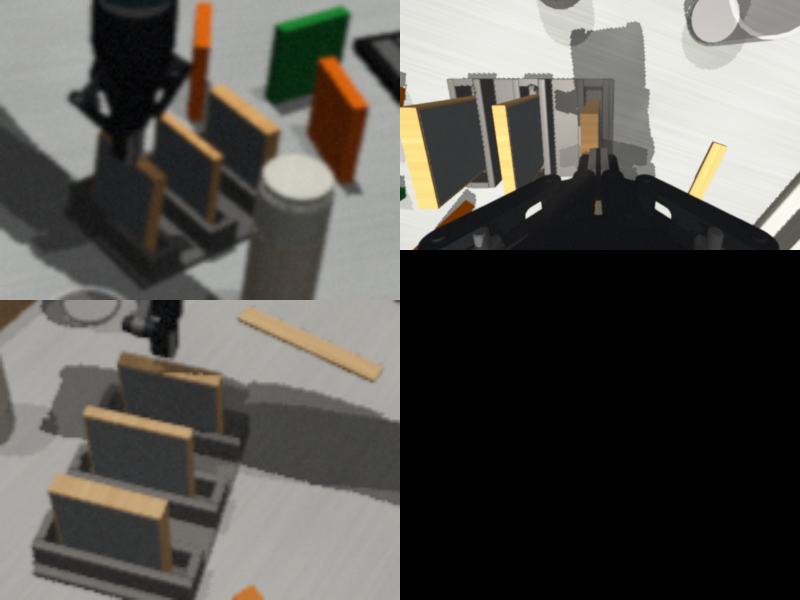

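Run:
```python
from h import *
t=get_state()['tcp_pos']
for n in('scene','side','wrist'):
    f=last(n); print(n,proj(f,[t,t+[0,0,.03],[.595,.168,.108]]).round(1).tolist())
print([get_state()['tcp_pos'].round(4).tolist() for _ in range(2)])
f,g=last('scene'),last('side')
(a,d),(b,e)=ray(f,(348.8,182)),ray(g,(296,211))
s=np.linalg.lstsq(np.c_[d,-e],b-a,rcond=None)[0]; print('tip',a+d*s[0],b+e*s[1])
```

```text
scene [[349.6, 195.1], [350.2, 185.4], [350.2, 183.0]]
side [[296.0, 220.1], [295.5, 210.9], [297.6, 212.8]]
wrist [[316.7, 231.2], [317.1, 251.1], [307.7, 263.5]]
[[0.6026, 0.1654, 0.077], [0.6026, 0.1654, 0.077]]
tip [0.59618783 0.16387212 0.11268519] [0.59898243 0.1680842  0.11127631]
```

Run:
```python
from h import *
f=last('wrist');print(f['camera_matrix'][0,0])
im=f['image'].copy()
a=cv2.resize(im[140:340,240:400],(480,600),interpolation=cv2.INTER_CUBIC)
g=last('scene')['image'][140:220,325:375]
b=cv2.resize(g,(320,512),interpolation=cv2.INTER_CUBIC); b=np.vstack([b,np.zeros((88,320,3),np.uint8)])
cv2.imwrite('pics/m2.png',np.clip(np.hstack([a,b])*1.6,0,255).astype(np.uint8))
```

```text
308.3730614563497
```

View pics/m2.png

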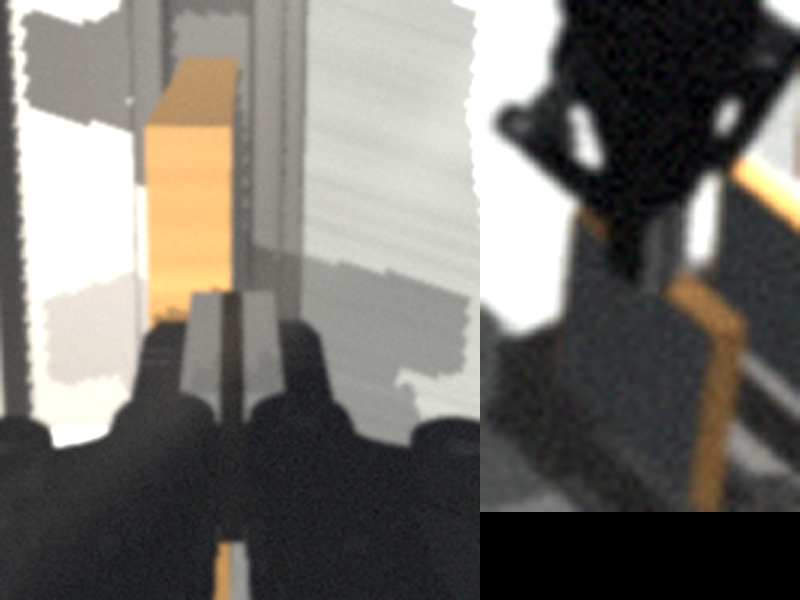

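The enlarged views show the fingers shut on top of board C. The real fingertips sit at about z = 0.11, some 31 mm above the reported TCP, and the fingers are about 5 mm to the −y side of the board. I'll back up, open, and go deeper by that offset.

Emit:
carry_out(commands=[{"dx":0,"dy":0,"dz":30,"wx":0,"wy":0,"wz":0,"fingers":-0.3},{"dx":0,"dy":0,"dz":10,"wx":-0.008,"wy":0.025,"wz":0,"fingers":-0.3},{"dx":-7,"dy":3,"dz":0,"wx":0,"wy":0,"wz":0,"fingers":-0.3},{"dx":0,"dy":0,"dz":0,"wx":0,"wy":0,"wz":0,"fingers":-0.3},{"dx":0,"dy":0,"dz":0,"wx":0,"wy":0,"wz":0,"fingers":-0.3}])

```text
t: 4.23
tcp_pos: [0.5928, 0.1681, 0.1158]
eef_rot: [179.7, -0.4, -71.7]
wrist_force: [0.1, -0.7, -0.1]
grip_width: 0.65
```

```bash
cat > tip.py <<'E'
from h import *
f=grab('wrist'); s=get_state(); print(s['t'],s['tcp_pos'],s['eef_rot'],s['grip_width'],s['wrist_force'])
hsv=cv2.cvtColor(f['image'],cv2.COLOR_BGR2HSV)
m=cv2.inRange(hsv,(8,60,90),(24,255,255)); R=cv2.Rodrigues(f['rvec'])[0]
print('tcp px',proj(f,[s['tcp_pos']])[0])
for c in cv2.findContours(m,cv2.RETR_EXTERNAL,cv2.CHAIN_APPROX_NONE)[0]:
    if cv2.contourArea(c)<150: continue
    M=cv2.boundingRect(c); r=cv2.minAreaRect(c)
    ys=[M[1]+int(k*M[3]) for k in(.3,.5,.8)]
    for y in ys:
        xs=c[c[:,0,1]==y][:,0,0]
        if len(xs): print(M,y,xs.min(),xs.max(),[onz(f,(x,y),.108)[:2].round(4).tolist() for x in(xs.min(),xs.max())])
E
python3 tip.py
```

```text
4.2833 [0.5920858  0.16824462 0.11542894] [179.62854827  -0.34530675 -71.70919785] 0.6481489446319221 [-0.54295312 -0.65273794  0.04579224]
tcp px [316.10260601 231.7241813 ]
(98, 285, 43, 35) 295 123 131 [[0.5056, 0.2764], [0.5073, 0.2713]]
(98, 285, 43, 35) 302 116 121 [[0.4987, 0.2801], [0.4998, 0.2769]]
(98, 285, 43, 35) 313 105 107 [[0.4877, 0.286], [0.4881, 0.2847]]
(442, 203, 64, 94) 231 471 494 [[0.6204, 0.0737], [0.625, 0.0598]]
(442, 203, 64, 94) 250 462 485 [[0.6067, 0.0734], [0.6113, 0.0592]]
(442, 203, 64, 94) 278 449 471 [[0.5855, 0.0728], [0.59, 0.0589]]
(310, 141, 36, 149) 185 321 344 [[0.6191, 0.174], [0.6235, 0.1607]]
(310, 141, 36, 149) 215 321 343 [[0.6009, 0.1679], [0.6051, 0.1548]]
(310, 141, 36, 149) 260 321 342 [[0.5715, 0.1581], [0.5758, 0.145]]
(59, 135, 94, 148) 179 66 96 [[0.5747, 0.3208], [0.5803, 0.3038]]
(59, 135, 94, 148) 209 73 102 [[0.5568, 0.3148], [0.5624, 0.2978]]
(59, 135, 94, 148) 253 83 110 [[0.5286, 0.3055], [0.534, 0.289]]
(187, 133, 55, 147) 177 191 209 [[0.5994, 0.2499], [0.6027, 0.2396]]
(187, 133, 55, 147) 206 194 212 [[0.582, 0.2443], [0.5854, 0.2338]]
(187, 133, 55, 147) 250 200 217 [[0.554, 0.2344], [0.5574, 0.224]]
(0, 118, 51, 108) 150 0 46 [[0.5804, 0.3591], [0.5887, 0.3337]]
(0, 118, 51, 108) 172 0 43 [[0.5668, 0.3585], [0.5748, 0.3343]]
(0, 118, 51, 108) 204 0 38 [[0.5462, 0.3575], [0.5534, 0.3355]]
```

Viewed edge-on, the board tops measure about 14 mm (C, at px 332), 11 mm (B, at px 202) and 18 mm (A, at px 88). I'm pinching C again at the right depth.

Emit:
carry_out(commands=[{"dx":4,"dy":-9,"dz":0,"wx":0,"wy":0,"wz":0,"fingers":-0.3},{"dx":0,"dy":0,"dz":-25,"wx":0,"wy":0,"wz":0,"fingers":-0.3},{"dx":0,"dy":0,"dz":-25,"wx":0,"wy":0,"wz":0,"fingers":-0.3},{"dx":0,"dy":0,"dz":-25,"wx":0,"wy":0,"wz":0,"fingers":-0.3},{"dx":0,"dy":0,"dz":0,"wx":0,"wy":0,"wz":0,"fingers":-0.3}])

```text
t: 4.7
tcp_pos: [0.5967, 0.1552, 0.0369]
eef_rot: [179.7, -0.5, -71.7]
wrist_force: [-1.1, -0.1, 0.1]
grip_width: 0.649
```

Emit:
carry_out(commands=[{"dx":0,"dy":0,"dz":0,"wx":0,"wy":0,"wz":0,"fingers":0.2},{"dx":0,"dy":0,"dz":0,"wx":0,"wy":0,"wz":0,"fingers":0.5},{"dx":0,"dy":0,"dz":0,"wx":0,"wy":0,"wz":0,"fingers":0.8},{"dx":0,"dy":0,"dz":0,"wx":0,"wy":0,"wz":0,"fingers":1},{"dx":0,"dy":0,"dz":0,"wx":0,"wy":0,"wz":0,"fingers":1}], newtons=20)

```text
t: 5.12
tcp_pos: [0.5949, 0.1604, 0.039]
eef_rot: [179.7, 0.0, -71.7]
wrist_force: [-3.0, 7.0, -2.6]
grip_width: 0.177
```

C reads 0.177, about 15 mm, so it's the 14 mm board. Next is B.

Emit:
carry_out(commands=[{"dx":0,"dy":0,"dz":0,"wx":0,"wy":0,"wz":0,"fingers":-0.3},{"dx":0,"dy":0,"dz":0,"wx":0,"wy":0,"wz":0,"fingers":-0.3},{"dx":0,"dy":0,"dz":30,"wx":0,"wy":0,"wz":0,"fingers":-0.3},{"dx":0,"dy":0,"dz":40,"wx":0,"wy":0,"wz":0,"fingers":-0.3},{"dx":0,"dy":0,"dz":20,"wx":0,"wy":0,"wz":0,"fingers":-0.3},{"dx":-12,"dy":37,"dz":0,"wx":0,"wy":0,"wz":0,"fingers":-0.3},{"dx":-12,"dy":37,"dz":0,"wx":0,"wy":0,"wz":0,"fingers":-0.3},{"dx":0,"dy":0,"dz":0,"wx":0,"wy":0,"wz":0,"fingers":-0.3}])

```text
t: 5.78
tcp_pos: [0.5769, 0.2316, 0.1413]
eef_rot: [-179.5, -0.2, -72.2]
wrist_force: [-0.1, 2.3, 0.5]
grip_width: 0.649
```

```bash
python3 tip.py
```

```text
5.8333 [0.57840288 0.22740253 0.14130656] [-179.51685537   -0.42400843  -72.38924755] 0.6547518987701846 [ 0.90245755  0.99728358 -0.18652234]
tcp px [324.14935895 230.67545167]
(490, 200, 63, 99) 229 518 541 [[0.6104, 0.0895], [0.6155, 0.0736]]
(490, 200, 63, 99) 249 509 530 [[0.5943, 0.0885], [0.599, 0.0737]]
(490, 200, 63, 99) 279 494 515 [[0.5687, 0.088], [0.5735, 0.0728]]
(377, 144, 39, 111) 177 393 413 [[0.6185, 0.1896], [0.6227, 0.1765]]
(377, 144, 39, 111) 199 392 412 [[0.6037, 0.1845], [0.6079, 0.1711]]
(377, 144, 39, 111) 232 390 409 [[0.5802, 0.1769], [0.5843, 0.1638]]
(189, 140, 52, 134) 180 192 217 [[0.5743, 0.3211], [0.5796, 0.3046]]
(189, 140, 52, 134) 207 217 220 [[0.5606, 0.3003], [0.5612, 0.2983]]
(189, 140, 52, 134) 247 221 223 [[0.5316, 0.2906], [0.5321, 0.2892]]
(300, 138, 19, 132) 177 301 316 [[0.5992, 0.2501], [0.6024, 0.2402]]
(300, 138, 19, 132) 204 301 316 [[0.5807, 0.2444], [0.5839, 0.2343]]
(300, 138, 19, 132) 243 302 317 [[0.5526, 0.2351], [0.556, 0.2246]]
(20, 126, 119, 126) 163 31 132 [[0.5527, 0.4274], [0.5735, 0.3622]]
(20, 126, 119, 126) 189 27 126 [[0.5333, 0.4286], [0.5541, 0.3633]]
(20, 126, 119, 126) 226 22 93 [[0.5043, 0.43], [0.5197, 0.3817]]
```

Emit:
carry_out(commands=[{"dx":-3,"dy":9,"dz":0,"wx":0,"wy":0,"wz":0.012,"fingers":-0.3},{"dx":0,"dy":0,"dz":-30,"wx":0,"wy":0,"wz":0,"fingers":-0.3},{"dx":0,"dy":0,"dz":-35,"wx":0,"wy":0,"wz":0,"fingers":-0.3},{"dx":0,"dy":0,"dz":-34,"wx":0,"wy":0,"wz":0,"fingers":-0.3},{"dx":0,"dy":0,"dz":0,"wx":0,"wy":0,"wz":0,"fingers":-0.3}])

```text
t: 6.25
tcp_pos: [0.5809, 0.2343, 0.0447]
eef_rot: [-178.8, -0.6, -71.8]
wrist_force: [-0.9, -0.4, -1.0]
grip_width: 0.646
```

Emit:
carry_out(commands=[{"dx":0,"dy":0,"dz":0,"wx":0,"wy":0,"wz":0,"fingers":0.2},{"dx":0,"dy":0,"dz":0,"wx":0,"wy":0,"wz":0,"fingers":0.5},{"dx":0,"dy":0,"dz":0,"wx":0,"wy":0,"wz":0,"fingers":0.8},{"dx":0,"dy":0,"dz":0,"wx":0,"wy":0,"wz":0,"fingers":1},{"dx":0,"dy":0,"dz":0,"wx":0,"wy":0,"wz":0,"fingers":1}], newtons=20)

```text
t: 6.67
tcp_pos: [0.5834, 0.2345, 0.0495]
eef_rot: [-178.6, -0.6, -71.9]
wrist_force: [-0.9, 0.8, -1.7]
grip_width: 0.113
```

B reads 0.113, about 9.6 mm, so it's the 10 mm board. I'm gripping it firmer and lifting.

Emit:
carry_out(commands=[{"dx":0,"dy":0,"dz":0,"wx":0,"wy":0,"wz":0,"fingers":1},{"dx":0,"dy":0,"dz":0,"wx":0,"wy":0,"wz":0,"fingers":1},{"dx":0,"dy":0,"dz":10,"wx":0,"wy":0,"wz":0,"fingers":1},{"dx":0,"dy":0,"dz":20,"wx":0,"wy":0,"wz":0,"fingers":1},{"dx":0,"dy":0,"dz":25,"wx":0,"wy":0,"wz":0,"fingers":1},{"dx":0,"dy":0,"dz":25,"wx":0,"wy":0,"wz":0,"fingers":1},{"dx":0,"dy":0,"dz":25,"wx":0,"wy":0,"wz":0,"fingers":1},{"dx":0,"dy":0,"dz":25,"wx":0,"wy":0,"wz":0,"fingers":1},{"dx":0,"dy":0,"dz":25,"wx":0,"wy":0,"wz":0,"fingers":1},{"dx":0,"dy":0,"dz":0,"wx":0,"wy":0,"wz":0,"fingers":1}], newtons=60)

```text
t: 7.5
tcp_pos: [0.5846, 0.232, 0.2196]
eef_rot: [-178.2, -0.8, -72.0]
wrist_force: [0.2, 0.7, 0.5]
grip_width: 0.104
```

Emit:
carry_out(commands=[{"dx":-5,"dy":-33,"dz":0,"wx":0,"wy":0,"wz":-0.041,"fingers":1},{"dx":-5,"dy":-33,"dz":0,"wx":0,"wy":0,"wz":-0.041,"fingers":1},{"dx":-5,"dy":-33,"dz":0,"wx":0,"wy":0,"wz":-0.041,"fingers":1},{"dx":-5,"dy":-33,"dz":0,"wx":0,"wy":0,"wz":-0.041,"fingers":1},{"dx":-5,"dy":-33,"dz":0,"wx":0,"wy":0,"wz":-0.041,"fingers":1},{"dx":-5,"dy":-33,"dz":0,"wx":0,"wy":0,"wz":-0.041,"fingers":1},{"dx":-5,"dy":-33,"dz":0,"wx":0,"wy":0,"wz":-0.041,"fingers":1},{"dx":-5,"dy":-33,"dz":0,"wx":0,"wy":0,"wz":-0.041,"fingers":1},{"dx":-5,"dy":-33,"dz":0,"wx":0,"wy":0,"wz":-0.041,"fingers":1},{"dx":-5,"dy":-33,"dz":0,"wx":0,"wy":0,"wz":-0.041,"fingers":1},{"dx":-5,"dy":-33,"dz":0,"wx":0,"wy":0,"wz":-0.041,"fingers":1},{"dx":-5,"dy":-33,"dz":0,"wx":0,"wy":0,"wz":-0.041,"fingers":1}])

```text
t: 8.5
tcp_pos: [0.5197, -0.1723, 0.2304]
eef_rot: [-177.2, -0.6, -100.7]
wrist_force: [0.8, -0.1, -2.2]
grip_width: 0.106
```

Emit:
carry_out(commands=[{"dx":0,"dy":0,"dz":0,"wx":0,"wy":0,"wz":0,"fingers":1},{"dx":0,"dy":0,"dz":0,"wx":0,"wy":0,"wz":0,"fingers":1}])

```text
t: 8.67
tcp_pos: [0.5165, -0.1835, 0.2315]
eef_rot: [-177.2, -0.9, -101.6]
wrist_force: [0.1, 1.5, -0.5]
grip_width: 0.105
```

Emit:
carry_out(commands=[{"dx":0,"dy":20,"dz":0,"wx":0.005,"wy":0.024,"wz":0.02,"fingers":1},{"dx":0,"dy":0,"dz":-25,"wx":0,"wy":0,"wz":0,"fingers":1},{"dx":0,"dy":0,"dz":-35,"wx":0,"wy":0,"wz":0,"fingers":1},{"dx":0,"dy":0,"dz":-35,"wx":0,"wy":0,"wz":0,"fingers":1},{"dx":0,"dy":0,"dz":-15,"wx":0,"wy":0,"wz":0,"fingers":1},{"dx":0,"dy":0,"dz":0,"wx":0,"wy":0,"wz":0,"fingers":1},{"dx":0,"dy":0,"dz":0,"wx":0,"wy":0,"wz":0,"fingers":1}])

```text
t: 9.25
tcp_pos: [0.5187, -0.1613, 0.1224]
eef_rot: [-178.1, -0.9, -100.2]
wrist_force: [-0.9, 0.3, -0.1]
grip_width: 0.108
```

Run:
```python
from h import *
f=grab('wrist','w5.png'); s=get_state(); print(s['t'],s['tcp_pos'],s['eef_rot'],s['wrist_force'])
a=cv2.resize(f['image'][60:260,200:440],(720,600),interpolation=cv2.INTER_CUBIC); cv2.imwrite('pics/w5c.png',a)
```

```text
9.3 [ 0.51893333 -0.16125929  0.12278054] [-178.06172154   -0.9374447  -100.18877915] [ 0.83124024 -0.21080004 -0.46156607]
```

View pics/w5c.png

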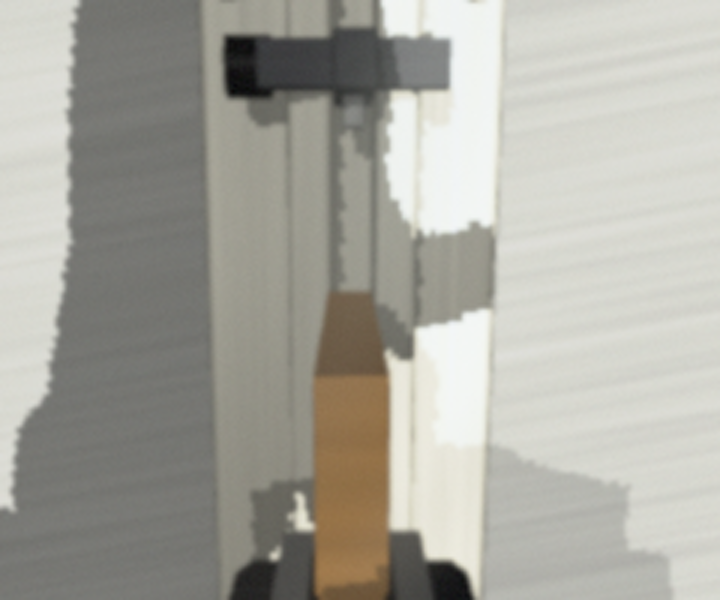

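The crop shows the board above the groove. Its lower front edge is at crop (328–371, 293), the groove runs ahead of it at x≈331–376, the pin is at (352,110) and the stop at (352,60).

Run:
```python
from h import *
f=last('wrist'); g=cv2.GaussianBlur(cv2.cvtColor(f['image'],cv2.COLOR_BGR2GRAY),(1,5),0).astype(int)
for v in (72,104,116,128,140,150): print(v,list(zip(range(304,332),g[v,304:332])) if v in(128,) else g[v,304:332].tolist())
for v in (153,156,160,170,180): print('b',v,g[v,298:336].tolist())
```

```text
72 [116, 115, 116, 115, 108, 95, 79, 69, 66, 70, 71, 70, 72, 72, 71, 73, 74, 74, 76, 77, 77, 84, 104, 119, 135, 158, 163, 162]
104 [158, 159, 159, 157, 147, 133, 115, 112, 115, 121, 127, 138, 142, 130, 117, 114, 115, 118, 117, 113, 112, 129, 150, 162, 177, 213, 234, 240]
116 [157, 157, 158, 156, 147, 132, 116, 112, 119, 131, 141, 151, 156, 156, 156, 156, 158, 158, 153, 138, 123, 131, 151, 162, 182, 222, 238, 241]
128 [(304, np.int64(156)), (305, np.int64(157)), (306, np.int64(157)), (307, np.int64(156)), (308, np.int64(148)), (309, np.int64(134)), (310, np.int64(117)), (311, np.int64(113)), (312, np.int64(116)), (313, np.int64(121)), (314, np.int64(130)), (315, np.int64(145)), (316, np.int64(154)), (317, np.int64(155)), (318, np.int64(156)), (319, np.int64(157)), (320, np.int64(156)), (321, np.int64(157)), (322, np.int64(152)), (323, np.int64(137)), (324, np.int64(122)), (325, np.int64(132)), (326, np.int64(150)), (327, np.int64(158)), (328, np.int64(160)), (329, np.int64(161)), (330, np.int64(164)), (331, np.int64(166))]
140 [155, 155, 154, 153, 148, 133, 119, 114, 118, 125, 135, 14
[... 469 characters left out ...]
4, 152, 151, 144, 129, 112, 108, 114, 126, 134, 136, 136, 137, 137, 136, 137, 137, 132, 122, 118, 134, 150, 155, 154, 153, 154, 154, 155, 154, 154, 152]
b 160 [148, 149, 150, 149, 150, 152, 152, 153, 152, 147, 131, 111, 99, 99, 99, 99, 99, 100, 100, 101, 100, 100, 101, 101, 101, 101, 110, 127, 141, 144, 145, 149, 152, 153, 154, 153, 152, 151]
b 170 [147, 149, 148, 148, 149, 150, 151, 148, 137, 115, 100, 95, 95, 95, 97, 95, 97, 96, 97, 96, 96, 95, 95, 96, 95, 95, 94, 97, 103, 107, 110, 110, 111, 112, 111, 112, 116, 127]
b 180 [143, 147, 147, 146, 147, 147, 138, 118, 98, 92, 91, 93, 92, 92, 92, 92, 92, 92, 92, 92, 92, 92, 91, 91, 91, 91, 90, 90, 89, 100, 140, 193, 215, 216, 205, 191, 185, 183]
```

Run:
```python
from h import *
f=last('wrist'); hsv=cv2.cvtColor(f['image'],cv2.COLOR_BGR2HSV); s=.0; tz=.1228
g=cv2.cvtColor(f['image'],cv2.COLOR_BGR2GRAY).astype(float)
m=cv2.inRange(hsv,(5,60,40),(24,255,255))
zb=tz-.0415; a=np.radians(-10.3); ex=np.array([np.cos(a),np.sin(a)]); ey=np.array([-ex[1],ex[0]]); C=np.array([.5462,-.168])
def G(p): d=p[:2]-C; return np.round([d@ex*1e3,d@ey*1e3],2)
def mid(v):
    x=np.where(m[v,290:345])[0]+290; return x.min(),x.max()
for v in(160,165,175,184,190,200,215,230,240): l,r=mid(v); print(v,l,r,'top',G(onz(f,((l+r)/2,v),zb+.1)),'bot',G(onz(f,((l+r)/2,v),zb)))
for v in(104,116,128,140,150): print('groove',v,G(onz(f,(317.1,v),.037)),'w',G(onz(f,(309.3,v),.037))-G(onz(f,(325,v),.037)))
# stop face / pin column
print('col',[(v,int(g[v,316:320].mean())) for v in range(68,112)])
for v in(90,):print('face top z63',G(onz(f,(317,v),.063)))
```

```text
160 309 323 top [21.27  3.17] bot [10.23  1.82]
165 309 324 top [19.35  2.97] bot [6.68 1.46]
175 307 327 top [15.46  2.77] bot [-0.49  1.09]
184 305 328 top [11.91  2.96] bot [-7.03  1.44]
190 304 329 top [9.51 2.96] bot [-11.45   1.43]
200 304 329 top [5.47 2.95] bot [-18.9    1.42]
215 305 329 top [-0.72  2.74] bot [-30.31   1.03]
230 304 329 top [-7.06  2.93] bot [-41.98   1.38]
240 304 329 top [-11.37   2.92] bot [-49.93   1.37]
groove 104 [50.92  0.39] w [-0.04 12.81]
groove 116 [41.47  0.37] w [-0.03 12.93]
groove 128 [31.85  0.35] w [-0.02 13.04]
groove 140 [22.05  0.33] w [-1.000e-02  1.316e+01]
groove 150 [13.76  0.31] w [-1.000e-02  1.326e+01]
col [(68, 135), (69, 101), (70, 76), (71, 70), (72, 71), (73, 72), (74, 73), (75, 73), (76, 73), (77, 74), (78, 74), (79, 73), (80, 73), (81, 74), (82, 73), (83, 73), (84, 74), (85, 74), (86, 76), (87, 75), (88, 70), (89, 63), (90, 62), (91, 74), (92, 90), (93, 98), (94, 105), (95, 120), (96, 131), (97, 134), (98, 133), (99, 133), (100, 130), (101, 121), (102, 110), (103, 118), (104, 127), (105, 132), (106, 137), (107, 141), (108, 141), (109, 141), (110, 143), (111, 150)]
face top z63 [59.03  0.91]
```

Emit:
carry_out(commands=[{"dx":0,"dy":-1.5,"dz":0,"wx":0.01,"wy":0.008,"wz":0,"fingers":1},{"dx":0,"dy":0,"dz":-8,"wx":0,"wy":0,"wz":0,"fingers":1},{"dx":0,"dy":0,"dz":-8,"wx":0,"wy":0,"wz":0,"fingers":1},{"dx":0,"dy":0,"dz":-8,"wx":0,"wy":0,"wz":0,"fingers":1},{"dx":0,"dy":0,"dz":-4,"wx":0,"wy":0,"wz":0,"fingers":1},{"dx":0,"dy":0,"dz":0,"wx":0,"wy":0,"wz":0,"fingers":1},{"dx":0,"dy":0,"dz":0,"wx":0,"wy":0,"wz":0,"fingers":1}])

```text
t: 9.88
tcp_pos: [0.5231, -0.1638, 0.0972]
eef_rot: [-178.1, -0.4, -100.2]
wrist_force: [0.8, 0.8, -0.5]
grip_width: 0.103
```

```bash
cat > al.py <<'E'
from h import *
f=grab('wrist'); s=get_state(); print(s['t'],s['tcp_pos'].round(4),s['eef_rot'].round(2),s['wrist_force'].round(1),s['moment'].round(2))
hsv=cv2.cvtColor(f['image'],cv2.COLOR_BGR2HSV); g=cv2.cvtColor(f['image'],cv2.COLOR_BGR2GRAY).astype(float)
m=cv2.inRange(hsv,(5,60,40),(24,255,255)); zb=s['tcp_pos'][2]-.0415
a=np.radians(-10.3); ex=np.array([np.cos(a),np.sin(a)]); ey=np.array([-ex[1],ex[0]]); C=np.array([.5462,-.168])
def G(p): d=p[:2]-C; return np.round([d@ex*1e3,d@ey*1e3],2)
rows=[v for v in range(100,250) if m[v,290:345].sum()>255*8]; print('board rows',rows[0])
for v in list(range(rows[0]+1,rows[0]+6,2))+[200,215,230,240]:
    x=np.where(m[v,290:345])[0]+290; u=(x.min()+x.max())/2; print(v,x.min(),x.max(),'top',G(onz(f,(u,v),zb+.1)),'bot',G(onz(f,(u,v),zb)))
for v in range(rows[0]-30,rows[0]-3,8):
    r=g[v]; d=np.diff(r); l=300+np.argmin(d[300:316]); 
    q=318+np.argmax(d[318:334]); print('groove',v,l+.5,q+.5,G(onz(f,(l+.5,v),.037)),G(onz(f,(q+.5,v),.037)))
E
python3 al.py
```

```text
9.9333 [ 0.5231 -0.1639  0.0973] [-178.09   -0.45 -100.16] [ 0.2 -0.6 -1.6] [0.02 0.08 0.04]
board rows 158
159 309 323 top [26.35  0.98] bot [15.64  0.49]
161 309 323 top [25.59  0.98] bot [14.22  0.49]
163 309 324 top [24.82  0.78] bot [12.81  0.13]
200 305 329 top [10.12  0.55] bot [-14.24  -0.3 ]
215 305 329 top [3.92 0.54] bot [-25.66  -0.33]
230 304 329 top [-2.44  0.72] bot [-3.736e+01  2.000e-02]
240 304 329 top [-6.76  0.71] bot [-45.31  -0.  ]
groove 128 307.5 325.5 [36.82  6.82] [36.85 -6.69]
groove 136 307.5 325.5 [30.94  6.85] [30.97 -6.75]
groove 144 307.5 325.5 [24.98  6.88] [25.01 -6.8 ]
groove 152 307.5 325.5 [18.95  6.91] [18.98 -6.86]
```

Emit:
carry_out(commands=[{"dx":0,"dy":-0.4,"dz":-4,"wx":0,"wy":0,"wz":0,"fingers":1},{"dx":0,"dy":0,"dz":-4,"wx":0,"wy":0,"wz":0,"fingers":1},{"dx":0,"dy":0,"dz":-4,"wx":0,"wy":0,"wz":0,"fingers":1},{"dx":0,"dy":0,"dz":-2,"wx":0,"wy":0,"wz":0,"fingers":1},{"dx":0,"dy":0,"dz":-1,"wx":0,"wy":0,"wz":0,"fingers":1},{"dx":0,"dy":0,"dz":0,"wx":0,"wy":0,"wz":0,"fingers":1}])

```text
t: 10.43
tcp_pos: [0.5233, -0.1643, 0.081]
eef_rot: [-178.1, -0.5, -100.2]
wrist_force: [0.2, -0.4, -0.0]
grip_width: 0.102
```

```bash
python3 al.py
```

```text
10.4833 [ 0.5234 -0.1643  0.0812] [-178.04   -0.46 -100.15] [-0.5 -0.6 -1.3] [0.02 0.09 0.08]
board rows 158
159 309 323 top [26.62  0.6 ] bot [15.96  0.11]
161 309 323 top [25.85  0.6 ] bot [14.55  0.1 ]
163 308 324 top [25.08  0.6 ] bot [13.13  0.1 ]
200 305 330 top [10.39 -0.02] bot [-13.9   -1.05]
215 305 329 top [4.19 0.16] bot [-25.32  -0.72]
230 304 329 top [-2.16  0.34] bot [-37.01  -0.38]
240 304 329 top [-6.48  0.33] bot [-44.96  -0.39]
groove 128 306.5 325.5 [37.3   6.78] [37.33 -6.52]
groove 136 306.5 325.5 [31.81  6.81] [31.84 -6.57]
groove 144 306.5 325.5 [26.26  6.84] [26.29 -6.62]
groove 152 306.5 325.5 [20.64  6.87] [20.67 -6.67]
```

Emit:
carry_out(commands=[{"dx":0,"dy":0,"dz":-1.2,"wx":0,"wy":0,"wz":0,"fingers":1},{"dx":0,"dy":0,"dz":-1.2,"wx":0,"wy":0,"wz":0,"fingers":1},{"dx":0,"dy":0,"dz":-1.2,"wx":0,"wy":0,"wz":0,"fingers":1},{"dx":0,"dy":0,"dz":-1.2,"wx":0,"wy":0,"wz":0,"fingers":1},{"dx":0,"dy":0,"dz":-1.2,"wx":0,"wy":0,"wz":0,"fingers":1},{"dx":0,"dy":0,"dz":-1.2,"wx":0,"wy":0,"wz":0,"fingers":1}])

```text
t: 10.98
tcp_pos: [0.524, -0.1644, 0.074]
eef_rot: [-178.0, -0.5, -100.2]
wrist_force: [-0.2, -0.5, -0.6]
grip_width: 0.101
```

Emit:
carry_out(commands=[{"dx":0,"dy":0,"dz":-1.5,"wx":0,"wy":0,"wz":0,"fingers":1},{"dx":0,"dy":0,"dz":-1.5,"wx":0,"wy":0,"wz":0,"fingers":1},{"dx":0,"dy":0,"dz":-1.5,"wx":0,"wy":0,"wz":0,"fingers":1},{"dx":0,"dy":0,"dz":-1.5,"wx":0,"wy":0,"wz":0,"fingers":1},{"dx":0,"dy":0,"dz":-1.5,"wx":0,"wy":0,"wz":0,"fingers":1},{"dx":0,"dy":0,"dz":-1.2,"wx":0,"wy":0,"wz":0,"fingers":1},{"dx":0,"dy":0,"dz":-1,"wx":0,"wy":0,"wz":0,"fingers":1},{"dx":0,"dy":0,"dz":-0.7,"wx":0,"wy":0,"wz":0,"fingers":1}])

```text
t: 11.65
tcp_pos: [0.5239, -0.1644, 0.0622]
eef_rot: [-178.0, -0.5, -100.2]
wrist_force: [-0.3, 0.1, -0.0]
grip_width: 0.101
```

Emit:
carry_out(commands=[{"dx":0,"dy":0,"dz":-0.7,"wx":0,"wy":0,"wz":0,"fingers":1},{"dx":0,"dy":0,"dz":-0.7,"wx":0,"wy":0,"wz":0,"fingers":1},{"dx":0,"dy":0,"dz":-0.7,"wx":0,"wy":0,"wz":0,"fingers":1},{"dx":0,"dy":0,"dz":-0.7,"wx":0,"wy":0,"wz":0,"fingers":1},{"dx":0,"dy":0,"dz":-0.7,"wx":0,"wy":0,"wz":0,"fingers":1},{"dx":0,"dy":0,"dz":-0.7,"wx":0,"wy":0,"wz":0,"fingers":1},{"dx":0,"dy":0,"dz":-0.6,"wx":0,"wy":0,"wz":0,"fingers":1},{"dx":0,"dy":0,"dz":-0.6,"wx":0,"wy":0,"wz":0,"fingers":1}])

```text
t: 12.32
tcp_pos: [0.5241, -0.1645, 0.0563]
eef_rot: [-178.0, -0.5, -100.1]
wrist_force: [0.0, 0.1, -1.1]
grip_width: 0.104
```

Emit:
carry_out(commands=[{"dx":0,"dy":0,"dz":-0.6,"wx":0,"wy":0,"wz":0,"fingers":1},{"dx":0,"dy":0,"dz":-0.6,"wx":0,"wy":0,"wz":0,"fingers":1},{"dx":0,"dy":0,"dz":-0.6,"wx":0,"wy":0,"wz":0,"fingers":1}])

```text
t: 12.57
tcp_pos: [0.5241, -0.1645, 0.0544]
eef_rot: [-177.9, -0.5, -100.1]
wrist_force: [0.6, -0.3, -0.9]
grip_width: 0.106
```

Emit:
carry_out(commands=[{"dx":0,"dy":0,"dz":-0.5,"wx":0,"wy":0,"wz":0,"fingers":1},{"dx":0,"dy":0,"dz":-0.5,"wx":0,"wy":0,"wz":0,"fingers":1}])

```text
t: 12.73
tcp_pos: [0.5241, -0.1645, 0.0532]
eef_rot: [-178.0, -0.5, -100.2]
wrist_force: [0.4, 0.7, -0.3]
grip_width: 0.102
```

Emit:
carry_out(commands=[{"dx":0,"dy":0,"dz":-0.5,"wx":0,"wy":0,"wz":0,"fingers":1},{"dx":0,"dy":0,"dz":-0.5,"wx":0,"wy":0,"wz":0,"fingers":1}])

```text
t: 12.9
tcp_pos: [0.5241, -0.1645, 0.0521]
eef_rot: [-177.9, -0.5, -100.2]
wrist_force: [-0.2, 0.4, -0.6]
grip_width: 0.102
```

Emit:
carry_out(commands=[{"dx":0,"dy":0,"dz":-0.5,"wx":0,"wy":0,"wz":0,"fingers":1},{"dx":0,"dy":0,"dz":-0.5,"wx":0,"wy":0,"wz":0,"fingers":1}])

```text
t: 13.07
tcp_pos: [0.5246, -0.1646, 0.0516]
eef_rot: [-177.9, -0.5, -100.2]
wrist_force: [-0.5, 0.4, 6.4]
grip_width: 0.103
```

Emit:
carry_out(commands=[{"dx":0,"dy":0,"dz":-0.5,"wx":0,"wy":0,"wz":0,"fingers":1},{"dx":0,"dy":0,"dz":-0.5,"wx":0,"wy":0,"wz":0,"fingers":1}])

```text
t: 13.23
tcp_pos: [0.5246, -0.1646, 0.0517]
eef_rot: [-177.9, -0.5, -100.2]
wrist_force: [-1.0, -0.1, 5.3]
grip_width: 0.102
```

Emit:
carry_out(commands=[{"dx":0,"dy":0,"dz":-0.5,"wx":0,"wy":0,"wz":0,"fingers":1},{"dx":0,"dy":0,"dz":-0.5,"wx":0,"wy":0,"wz":0,"fingers":1}])

```text
t: 13.4
tcp_pos: [0.5245, -0.1646, 0.0517]
eef_rot: [-177.9, -0.5, -100.2]
wrist_force: [-1.0, 1.2, 4.2]
grip_width: 0.105
```

It landed on the groove floor at reported z = 0.0517, with about 5 N upward on the wrist. Next I slide it along the groove, to stop short of the pin.

Emit:
carry_out(commands=[{"dx":2.0,"dy":-0.36,"dz":0,"wx":0,"wy":0,"wz":0,"fingers":1},{"dx":2.95,"dy":-0.54,"dz":0,"wx":0,"wy":0,"wz":0,"fingers":1},{"dx":2.95,"dy":-0.54,"dz":0,"wx":0,"wy":0,"wz":0,"fingers":1},{"dx":2.95,"dy":-0.54,"dz":0,"wx":0,"wy":0,"wz":0,"fingers":1},{"dx":2.95,"dy":-0.54,"dz":0,"wx":0,"wy":0,"wz":0,"fingers":1},{"dx":2.95,"dy":-0.54,"dz":0,"wx":0,"wy":0,"wz":0,"fingers":1},{"dx":2,"dy":-0.36,"dz":0,"wx":0,"wy":0,"wz":0,"fingers":1},{"dx":1,"dy":-0.18,"dz":0,"wx":0,"wy":0,"wz":0,"fingers":1}])

```text
t: 14.07
tcp_pos: [0.5415, -0.1679, 0.0514]
eef_rot: [-178.4, -0.5, -100.2]
wrist_force: [-1.9, 0.4, 2.9]
grip_width: 0.103
```

```bash
python3 al.py
python3 - <<'E'
from h import *
f=last('wrist'); cv2.imwrite('pics/w6.png',cv2.resize(f['image'][60:260,200:440],(720,600),interpolation=cv2.INTER_CUBIC))
E
```

```text
14.1167 [ 0.5418 -0.1679  0.0514] [-178.41   -0.45 -100.18] [-2.5  0.5  3.1] [ 0.07  0.62 -0.01]
board rows 158
159 309 323 top [45.53  0.33] bot [34.17 -0.16]
161 309 323 top [44.76  0.33] bot [32.75 -0.16]
163 308 324 top [43.99  0.33] bot [31.34 -0.16]
200 305 330 top [29.3  -0.29] bot [ 4.27 -1.3 ]
215 305 329 top [23.1  -0.11] bot [-7.17 -0.96]
230 304 329 top [16.73  0.08] bot [-18.89  -0.61]
240 305 329 top [12.4  -0.13] bot [-26.88  -1.  ]
groove 128 304.5 329.5 [55.94  6.96] [55.97 -8.17]
groove 136 304.5 326.5 [51.2   6.99] [51.23 -6.4 ]
groove 144 304.5 326.5 [46.4   7.03] [46.42 -6.45]
groove 152 305.5 326.5 [41.54  6.45] [41.56 -6.49]
```

View pics/w6.png

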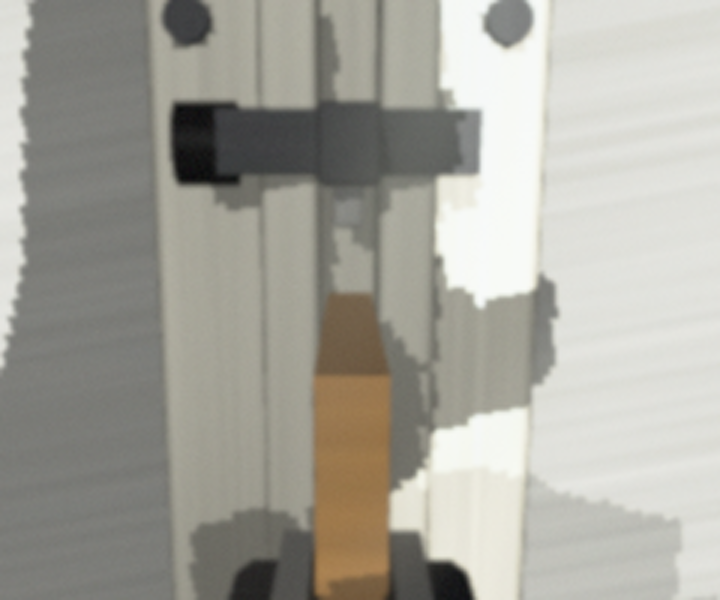

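The view shows the board's front at crop y=293, the pin tip at y≈225 and the stop's face at y≈185. That leaves about 14 mm to the pin and 22 mm to the stop.

Emit:
carry_out(commands=[{"dx":1.5,"dy":-0.27,"dz":0.1,"wx":0,"wy":0,"wz":0,"fingers":1},{"dx":1.5,"dy":-0.27,"dz":0.1,"wx":0,"wy":0,"wz":0,"fingers":1},{"dx":1.5,"dy":-0.27,"dz":0,"wx":0,"wy":0,"wz":0,"fingers":1},{"dx":1.5,"dy":-0.27,"dz":0,"wx":0,"wy":0,"wz":0,"fingers":1},{"dx":1.5,"dy":-0.27,"dz":0,"wx":0,"wy":0,"wz":0,"fingers":1},{"dx":1,"dy":-0.18,"dz":0,"wx":0,"wy":0,"wz":0,"fingers":1},{"dx":0.7,"dy":-0.13,"dz":0,"wx":0,"wy":0,"wz":0,"fingers":1}])

```text
t: 14.7
tcp_pos: [0.552, -0.1697, 0.0514]
eef_rot: [-178.4, -0.5, -100.2]
wrist_force: [-1.6, 0.5, 3.2]
grip_width: 0.1
```

Emit:
carry_out(commands=[{"dx":0.6,"dy":-0.11,"dz":0,"wx":0,"wy":0,"wz":0,"fingers":1},{"dx":0.6,"dy":-0.11,"dz":0,"wx":0,"wy":0,"wz":0,"fingers":1},{"dx":0.6,"dy":-0.11,"dz":0,"wx":0,"wy":0,"wz":0,"fingers":1},{"dx":0.6,"dy":-0.11,"dz":0,"wx":0,"wy":0,"wz":0,"fingers":1},{"dx":0.6,"dy":-0.11,"dz":0,"wx":0,"wy":0,"wz":0,"fingers":1},{"dx":0.6,"dy":-0.11,"dz":0,"wx":0,"wy":0,"wz":0,"fingers":1}])

```text
t: 15.2
tcp_pos: [0.5559, -0.1705, 0.0514]
eef_rot: [-178.4, -0.5, -100.2]
wrist_force: [-2.3, 0.2, 2.7]
grip_width: 0.105
```

Emit:
carry_out(commands=[{"dx":0.6,"dy":-0.11,"dz":0,"wx":0,"wy":0,"wz":0,"fingers":1},{"dx":0.6,"dy":-0.11,"dz":0,"wx":0,"wy":0,"wz":0,"fingers":1},{"dx":0.6,"dy":-0.11,"dz":0,"wx":0,"wy":0,"wz":0,"fingers":1},{"dx":0.6,"dy":-0.11,"dz":0,"wx":0,"wy":0,"wz":0,"fingers":1}])

```text
t: 15.53
tcp_pos: [0.5573, -0.1707, 0.0514]
eef_rot: [-178.6, -0.4, -100.2]
wrist_force: [-4.5, 1.4, 5.4]
grip_width: 0.108
```

The pin has been touched (−4.5 N). I continue slowly.

Emit:
carry_out(commands=[{"dx":0.6,"dy":-0.11,"dz":0,"wx":0,"wy":0,"wz":0,"fingers":1},{"dx":0.6,"dy":-0.11,"dz":0,"wx":0,"wy":0,"wz":0,"fingers":1},{"dx":0.6,"dy":-0.11,"dz":0,"wx":0,"wy":0,"wz":0,"fingers":1},{"dx":0.6,"dy":-0.11,"dz":0,"wx":0,"wy":0,"wz":0,"fingers":1},{"dx":0.6,"dy":-0.11,"dz":0,"wx":0,"wy":0,"wz":0,"fingers":1}])

```text
t: 15.95
tcp_pos: [0.5575, -0.1708, 0.0516]
eef_rot: [-178.9, -0.4, -100.2]
wrist_force: [-3.7, 0.5, 5.0]
grip_width: 0.105
```

Emit:
carry_out(commands=[{"dx":0.6,"dy":-0.11,"dz":0,"wx":0,"wy":0,"wz":0,"fingers":1},{"dx":0.6,"dy":-0.11,"dz":0,"wx":0,"wy":0,"wz":0,"fingers":1},{"dx":0.6,"dy":-0.11,"dz":0,"wx":0,"wy":0,"wz":0,"fingers":1},{"dx":0.6,"dy":-0.11,"dz":0,"wx":0,"wy":0,"wz":0,"fingers":1}])

```text
t: 16.28
tcp_pos: [0.5577, -0.1708, 0.0518]
eef_rot: [-179.1, -0.4, -100.2]
wrist_force: [-4.5, 0.8, 6.0]
grip_width: 0.106
```

Emit:
carry_out(commands=[{"dx":0.8,"dy":-0.14,"dz":0.1,"wx":-0.0005,"wy":-0.003,"wz":0,"fingers":1},{"dx":0.8,"dy":-0.14,"dz":0.1,"wx":-0.0005,"wy":-0.003,"wz":0,"fingers":1},{"dx":0.8,"dy":-0.14,"dz":0.1,"wx":-0.0005,"wy":-0.003,"wz":0,"fingers":1},{"dx":0.8,"dy":-0.14,"dz":0.1,"wx":-0.0005,"wy":-0.003,"wz":0,"fingers":1}])

```text
t: 16.62
tcp_pos: [0.5577, -0.1708, 0.0516]
eef_rot: [-178.8, -0.4, -100.2]
wrist_force: [-4.9, 1.2, 3.8]
grip_width: 0.102
```

Emit:
carry_out(commands=[{"dx":1.0,"dy":-0.18,"dz":0.1,"wx":0,"wy":-0.002,"wz":0,"fingers":1},{"dx":1.0,"dy":-0.18,"dz":0.1,"wx":0,"wy":-0.002,"wz":0,"fingers":1},{"dx":1.0,"dy":-0.18,"dz":0.1,"wx":0,"wy":-0.002,"wz":0,"fingers":1},{"dx":1.0,"dy":-0.18,"dz":0.1,"wx":0,"wy":-0.002,"wz":0,"fingers":1}])

```text
t: 16.95
tcp_pos: [0.5578, -0.1708, 0.0515]
eef_rot: [-178.7, -0.3, -100.2]
wrist_force: [-5.1, 1.3, 6.0]
grip_width: 0.105
```

Emit:
carry_out(commands=[{"dx":1.0,"dy":-0.18,"dz":0.4,"wx":0,"wy":0,"wz":0,"fingers":1},{"dx":1.0,"dy":-0.18,"dz":0.4,"wx":0,"wy":0,"wz":0,"fingers":1},{"dx":1.0,"dy":-0.18,"dz":0.3,"wx":0,"wy":0,"wz":0,"fingers":1}])

```text
t: 17.2
tcp_pos: [0.5594, -0.1711, 0.0517]
eef_rot: [-178.9, -0.3, -100.2]
wrist_force: [-4.2, 0.5, 1.0]
grip_width: 0.101
```

Run:
```python
from h import *
f=grab('wrist'); s=get_state(); print(s['t'],s['tcp_pos'],s['eef_rot'],s['wrist_force'],s['moment'])
cv2.imwrite('pics/w7.png',cv2.resize(f['image'][80:230,250:390],(700,600),interpolation=cv2.INTER_CUBIC))
```

```text
17.25 [ 0.55976876 -0.17117193  0.05168056] [-178.81769274   -0.28697251 -100.24366541] [-2.95041066  1.17613885 -0.55119237] [0.13025041 0.78138762 0.00753021]
```

View pics/w7.png

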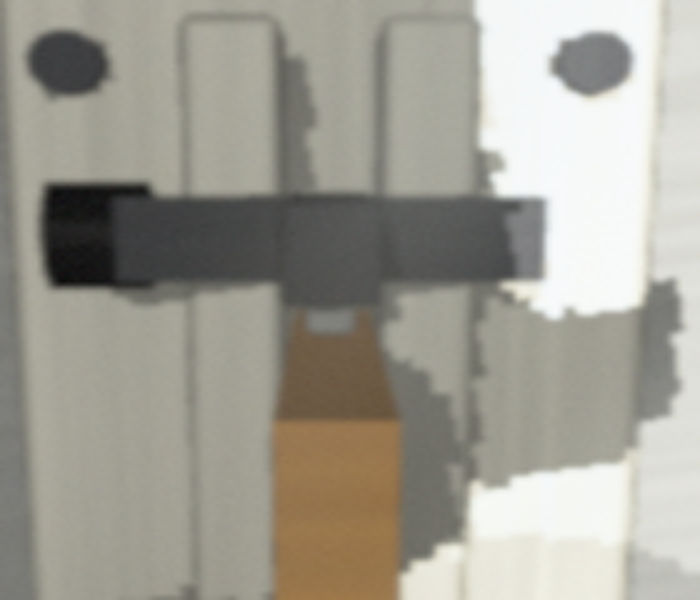

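The view shows the board's front touching the pin at (330,320), with the stop's face just beyond. It moves once the floor load is relieved, so I continue.

Emit:
carry_out(commands=[{"dx":0.7,"dy":-0.13,"dz":0.05,"wx":0,"wy":0,"wz":0,"fingers":1},{"dx":0.7,"dy":-0.13,"dz":0.05,"wx":0,"wy":0,"wz":0,"fingers":1},{"dx":0.7,"dy":-0.13,"dz":0,"wx":0,"wy":0,"wz":0,"fingers":1},{"dx":0.7,"dy":-0.13,"dz":0,"wx":0,"wy":0,"wz":0,"fingers":1}])

```text
t: 17.58
tcp_pos: [0.5622, -0.1716, 0.0517]
eef_rot: [-178.9, -0.3, -100.2]
wrist_force: [-4.6, 0.4, 1.5]
grip_width: 0.103
```

Emit:
carry_out(commands=[{"dx":0.7,"dy":-0.13,"dz":0.1,"wx":0,"wy":0,"wz":0,"fingers":1},{"dx":0.7,"dy":-0.13,"dz":0.1,"wx":0,"wy":0,"wz":0,"fingers":1}])

```text
t: 17.75
tcp_pos: [0.5639, -0.1719, 0.0517]
eef_rot: [-178.9, -0.3, -100.2]
wrist_force: [-3.5, 1.0, 0.8]
grip_width: 0.104
```

Nearly there; I slow down for the contact with the face.

Emit:
carry_out(commands=[{"dx":0.4,"dy":-0.07,"dz":0,"wx":0,"wy":0,"wz":0,"fingers":1},{"dx":0.4,"dy":-0.07,"dz":0,"wx":0,"wy":0,"wz":0,"fingers":1}])

```text
t: 17.92
tcp_pos: [0.5649, -0.1721, 0.0517]
eef_rot: [-178.9, -0.3, -100.2]
wrist_force: [-5.0, -0.1, 2.7]
grip_width: 0.101
```

Emit:
carry_out(commands=[{"dx":0.45,"dy":-0.08,"dz":0,"wx":0,"wy":0,"wz":0,"fingers":1},{"dx":0.45,"dy":-0.08,"dz":0,"wx":0,"wy":0,"wz":0,"fingers":1}])

```text
t: 18.08
tcp_pos: [0.5652, -0.1721, 0.0517]
eef_rot: [-179.0, -0.3, -100.2]
wrist_force: [-5.5, 1.1, 3.3]
grip_width: 0.103
```

Emit:
carry_out(commands=[{"dx":0.45,"dy":-0.08,"dz":0,"wx":0,"wy":0,"wz":0,"fingers":1},{"dx":0.45,"dy":-0.08,"dz":0,"wx":0,"wy":0,"wz":0,"fingers":1}])

```text
t: 18.25
tcp_pos: [0.5652, -0.1722, 0.0518]
eef_rot: [-179.1, -0.3, -100.2]
wrist_force: [-5.4, 1.4, 2.3]
grip_width: 0.104
```

Emit:
carry_out(commands=[{"dx":0.7,"dy":-0.13,"dz":0.1,"wx":0,"wy":0,"wz":0,"fingers":1},{"dx":0.8,"dy":-0.14,"dz":0.1,"wx":0,"wy":0,"wz":0,"fingers":1},{"dx":0.8,"dy":-0.14,"dz":0.1,"wx":0,"wy":0,"wz":0,"fingers":1}])

```text
t: 18.5
tcp_pos: [0.5651, -0.1721, 0.0519]
eef_rot: [-179.3, -0.3, -100.3]
wrist_force: [-5.8, 1.5, 3.9]
grip_width: 0.103
```

Emit:
carry_out(commands=[{"dx":1.1,"dy":-0.2,"dz":0.1,"wx":0,"wy":-0.002,"wz":0,"fingers":1},{"dx":1.1,"dy":-0.2,"dz":0.1,"wx":0,"wy":-0.002,"wz":0,"fingers":1}])

```text
t: 18.67
tcp_pos: [0.5652, -0.1721, 0.0519]
eef_rot: [-179.3, -0.2, -100.3]
wrist_force: [-5.1, 1.0, 3.5]
grip_width: 0.106
```

Emit:
carry_out(commands=[{"dx":1.6,"dy":-0.29,"dz":0,"wx":0,"wy":-0.002,"wz":0,"fingers":1},{"dx":1.6,"dy":-0.29,"dz":0,"wx":0,"wy":-0.002,"wz":0,"fingers":1}])

```text
t: 18.83
tcp_pos: [0.5651, -0.1721, 0.0519]
eef_rot: [-179.5, -0.2, -100.3]
wrist_force: [-8.1, 1.6, 6.1]
grip_width: 0.107
```

Emit:
carry_out(commands=[{"dx":2.0,"dy":-0.36,"dz":0,"wx":0,"wy":-0.002,"wz":0,"fingers":1},{"dx":2.0,"dy":-0.36,"dz":0,"wx":0,"wy":-0.002,"wz":0,"fingers":1}])

```text
t: 19.0
tcp_pos: [0.5652, -0.1721, 0.0521]
eef_rot: [-179.7, -0.1, -100.3]
wrist_force: [-8.1, 1.8, 6.8]
grip_width: 0.104
```

Emit:
carry_out(commands=[{"dx":2.2,"dy":-0.4,"dz":0.1,"wx":0,"wy":-0.004,"wz":0,"fingers":1},{"dx":2.3,"dy":-0.41,"dz":0.1,"wx":0,"wy":-0.004,"wz":0,"fingers":1},{"dx":2.3,"dy":-0.41,"dz":0.1,"wx":0,"wy":-0.004,"wz":0,"fingers":1}])

```text
t: 19.25
tcp_pos: [0.5651, -0.1721, 0.0521]
eef_rot: [-179.7, 0.1, -100.3]
wrist_force: [-9.1, 2.3, 6.3]
grip_width: 0.104
```

Emit:
carry_out(commands=[{"dx":2.4,"dy":-0.43,"dz":0.1,"wx":0,"wy":-0.004,"wz":0,"fingers":1},{"dx":2.4,"dy":-0.43,"dz":0.1,"wx":0,"wy":-0.004,"wz":0,"fingers":1},{"dx":2.4,"dy":-0.43,"dz":0.1,"wx":0,"wy":-0.004,"wz":0,"fingers":1},{"dx":2.4,"dy":-0.43,"dz":0.1,"wx":0,"wy":-0.004,"wz":0,"fingers":1}])

```text
t: 19.58
tcp_pos: [0.5652, -0.172, 0.0522]
eef_rot: [-179.8, 0.3, -100.3]
wrist_force: [-9.0, 1.8, 5.4]
grip_width: 0.105
```

Emit:
carry_out(commands=[{"dx":2.7,"dy":-0.49,"dz":0.2,"wx":0,"wy":-0.004,"wz":0,"fingers":1},{"dx":2.8,"dy":-0.5,"dz":0.2,"wx":0,"wy":-0.004,"wz":0,"fingers":1},{"dx":2.8,"dy":-0.5,"dz":0.2,"wx":0,"wy":-0.004,"wz":0,"fingers":1},{"dx":2.8,"dy":-0.5,"dz":0.2,"wx":0,"wy":-0.004,"wz":0,"fingers":1},{"dx":2.8,"dy":-0.5,"dz":0.2,"wx":0,"wy":-0.004,"wz":0,"fingers":1}])

```text
t: 20.0
tcp_pos: [0.5652, -0.172, 0.0525]
eef_rot: [179.8, 0.5, -100.3]
wrist_force: [-9.5, 1.5, 6.6]
grip_width: 0.106
```

Run:
```python
from h import *
f=grab('wrist'); s=get_state(); print(s['t'],s['tcp_pos'],s['eef_rot'],s['wrist_force'],s['moment'])
g=grab('side');h=grab('scene')
a=cv2.resize(f['image'][80:230,250:390],(420,450),interpolation=cv2.INTER_CUBIC)
b=cv2.resize(g['image'][120:210,335:435],(375,300),interpolation=cv2.INTER_CUBIC)
c=cv2.resize(h['image'][160:270,160:260],(375,300),interpolation=cv2.INTER_CUBIC)
a=np.vstack([a,np.zeros((150,420,3),np.uint8)]); cv2.imwrite('pics/w8.png',np.hstack([a,np.vstack([b,c])]))
```

```text
20.05 [ 0.56517339 -0.17202026  0.05248007] [ 179.7607386     0.54920686 -100.34209334] [-9.35309762  2.07202662  6.8099437 ] [0.42556887 1.90491979 0.00487364]
```

View pics/w8.png

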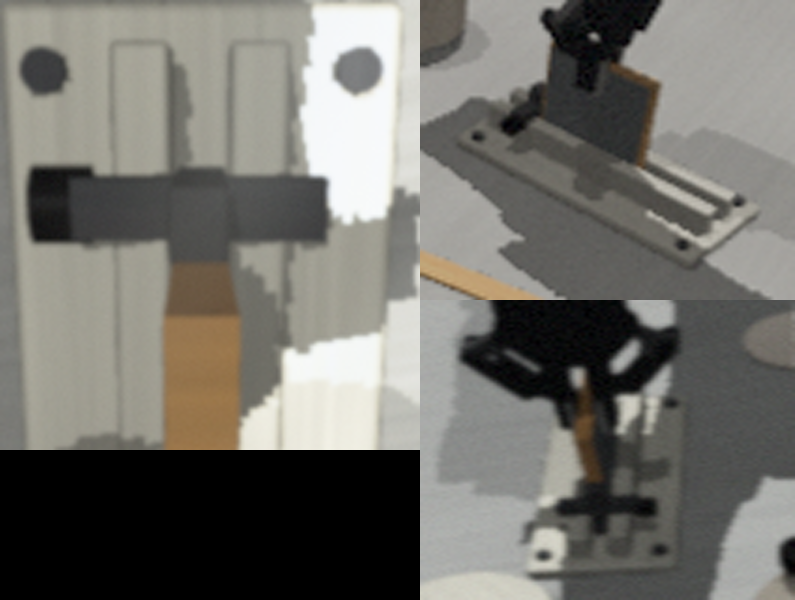

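The last view shows the board hard against the stop, with no pin visible between them. I give one more slightly firmer push with less floor load, then relax, open and retreat.

Emit:
carry_out(commands=[{"dx":2.9,"dy":-0.5,"dz":0.5,"wx":0,"wy":-0.005,"wz":0,"fingers":1},{"dx":2.9,"dy":-0.5,"dz":0.5,"wx":0,"wy":-0.005,"wz":0,"fingers":1},{"dx":3.0,"dy":-0.5,"dz":0.5,"wx":0,"wy":-0.005,"wz":0,"fingers":1},{"dx":3.0,"dy":-0.5,"dz":0.5,"wx":0,"wy":-0.005,"wz":0,"fingers":1}])

```text
t: 20.48
tcp_pos: [0.5652, -0.172, 0.0527]
eef_rot: [179.6, 0.8, -100.4]
wrist_force: [-9.1, 1.6, 4.0]
grip_width: 0.104
```

Emit:
carry_out(commands=[{"dx":0,"dy":0,"dz":0,"wx":0,"wy":0,"wz":0,"fingers":1},{"dx":0,"dy":0,"dz":0,"wx":0,"wy":0,"wz":0,"fingers":1},{"dx":0,"dy":0,"dz":0,"wx":0,"wy":0,"wz":0,"fingers":1}], newtons=20)

```text
t: 20.73
tcp_pos: [0.565, -0.1719, 0.0526]
eef_rot: [179.6, 0.8, -100.4]
wrist_force: [-4.6, 1.2, 2.0]
grip_width: 0.105
```

Emit:
carry_out(commands=[{"dx":0,"dy":0,"dz":0,"wx":0,"wy":0,"wz":0,"fingers":0.6},{"dx":0,"dy":0,"dz":0,"wx":0,"wy":0,"wz":0,"fingers":0.2},{"dx":0,"dy":0,"dz":0,"wx":0,"wy":0,"wz":0,"fingers":-0.3},{"dx":0,"dy":0,"dz":0,"wx":0,"wy":0,"wz":0,"fingers":-0.3},{"dx":0,"dy":0,"dz":15,"wx":0,"wy":0,"wz":0,"fingers":-0.3},{"dx":0,"dy":0,"dz":30,"wx":0,"wy":0,"wz":0,"fingers":-0.3},{"dx":0,"dy":0,"dz":35,"wx":0,"wy":0,"wz":0,"fingers":-0.3},{"dx":0,"dy":0,"dz":35,"wx":0,"wy":0,"wz":0,"fingers":-0.3},{"dx":0,"dy":0,"dz":35,"wx":0,"wy":0,"wz":0,"fingers":-0.3},{"dx":0,"dy":0,"dz":35,"wx":0,"wy":0,"wz":0,"fingers":-0.3},{"dx":0,"dy":0,"dz":0,"wx":0,"wy":0,"wz":0,"fingers":-0.3}])

```text
t: 21.65
tcp_pos: [0.575, -0.1733, 0.2461]
eef_rot: [-179.2, 0.8, -100.3]
wrist_force: [1.3, -0.2, 0.3]
grip_width: 0.648
```

Run:
```python
from h import *
f=grab('wrist'); s=get_state(); print(s['t'],s['tcp_pos'],s['eef_rot'],s['wrist_force'])
hsv=cv2.cvtColor(f['image'],cv2.COLOR_BGR2HSV);m=cv2.inRange(hsv,(5,60,40),(24,255,255))
a=np.radians(-10.3); ex=np.array([np.cos(a),np.sin(a)]); ey=np.array([-ex[1],ex[0]]); C=np.array([.5462,-.168])
def G(p): d=p[:2]-C; return np.round([d@ex*1e3,d@ey*1e3],2)
px=proj(f,[[.553,-.17,.112]])[0]; print('expected top px',px)
for c in cv2.findContours(m,cv2.RETR_EXTERNAL,cv2.CHAIN_APPROX_NONE)[0]:
    if cv2.contourArea(c)<150: continue
    x,y,w,h=cv2.boundingRect(c)
    if abs(x+w/2-px[0])>60: continue
    print((x,y,w,h))
    for v in range(y+2,y+h,12):
        q=c[c[:,0,1]==v][:,0,0]; print(v,q.min(),q.max(),'top',G(onz(f,(q.mean(),v),.112)),'bot',G(onz(f,(q.mean(),v),.012)))
for n,(x0,y0,x1,y1) in {'scene':(325,150,425,235),'side':(235,200,340,300)}.items():
    g=grab(n); hs=cv2.cvtColor(g['image'],cv2.COLOR_BGR2HSV); mm=cv2.inRange(hs,(8,80,90),(22,255,255)); k=np.zeros_like(mm);k[y0:y1,x0:x1]=255
    for c in cv2.findContours(mm&k,cv2.RETR_EXTERNAL,cv2.CHAIN_APPROX_NONE)[0]:
        if cv2.contourArea(c)>40: M=cv2.moments(c); print(n,onz(g,(M['m10']/M['m00'],M['m01']/M['m00']),.108)[:2].round(4),cv2.contourArea(c))
```

```text
21.7 [ 0.57359866 -0.17284454  0.24327743] [-179.46940329    0.78092116 -100.27967596] [-0.35336541 -0.34327214  0.15729297]
expected top px [319.44718586 205.67573168]
(315, 151, 10, 90)
153 316 322 top [61.84 -0.16] bot [51.01  0.52]
165 315 324 top [49.79 -0.7 ] bot [35.06 -0.18]
177 315 324 top [37.48 -0.73] bot [18.79 -0.23]
189 315 324 top [24.93 -0.76] bot [ 2.19 -0.27]
201 315 324 top [12.11 -0.79] bot [-14.75  -0.31]
213 315 324 top [-0.97 -0.83] bot [-32.05  -0.36]
225 315 324 top [-14.32  -0.86] bot [-49.71  -0.4 ]
237 315 324 top [-27.96  -0.9 ] bot [-67.74  -0.45]
scene [0.596  0.1678] 144.0
scene [0.5544 0.3061] 142.5
side [0.5495 0.3068] 351.5
side [0.5901 0.1686] 177.5
```

The board stands upright and aligned, centred about 13 mm along the groove. The other two boards are where they started. Handing in.

```bash
python3 -c "
from cell import finish_job; print(finish_job())"
```

```text
the job is handed in; nothing more can be done
None
```

The 10 mm board stands in the groove, down on its floor and against the black stop with the pin in. I let go there and handed the job in at about 22 s.

**Finding the board:** pinching gave about 15 mm for board C (the 14 mm one) and about 9.6 mm for the middle board B, so B is the 10 mm board. I did not pinch board A. It looked about 17–18 mm in the images, so the task's "pinch them one after another" was only done for two of the three.

**Last checks:**
- **Landing:** the board touched the groove floor with about 5–6 N on the wrist.
- **Push:** the final push read about 9 N on the wrist for over 0.5 s. I estimate about 7–8 N of that at the stop after floor friction. I did not measure the force at the stop directly.
- **Board after release:** it is about 13 mm from the groove's middle along x and within 1 mm sideways. Its upright lean and its yaw are both well inside the limits.
- **Pin:** no pin shows between board and stop. The board travelled about 7.8 mm from pin contact to the face, which agrees with flush.
- **Other boards:** they stand where they were at the start, to within about 1 mm in the images. I did not re-measure the bystanders after the moves; no contact with them was noticed.

**What went wrong or disagreed:**
- The real fingertips sat about 31 mm above the reported TCP. My first pinch therefore shut on top of board C and may have nudged it a little before I corrected the depth.
- The arm stalled against the pin under floor friction until I eased the downward load.

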